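# Pin a stack of plywood brackets in the sanding jig

### The job

Slide the loose stack of three drilled plywood brackets snugly into the corner of the sanding jig, so that their holes line up over the socket, then take the red-knobbed pin from the pin block and press it down through all three until it is fully home, its collar on the top bracket. Use no more force than a light hand would, so that the ply is not bruised. Leave the other two pins in the block and the other things on the bench where they are.

Things in the scene. Friction and masses are not known exactly. Their poses are not given: they have to be found in the camera images.
- board: MDF baseboard of the sanding jig, 320 x 320 x 12 mm, fixed, turned up to 0.3 rad. Origin: centre of its underside, z up. On it a wooden corner stop: a 22 mm thick sole, its top 34 mm above the board's underside, on which the brackets lie, and two fences, 20 mm wide, 30 mm high above the sole, at the brackets' +x and +y sides. A bracket hard against both fences has its hole over the stop's 13.5 mm socket
- mid_setting (a point): point on the board, level with the sole's top, at x = y = +45 mm, axes as the board's: where the socket is with the stop in the middle of its slots. The stop was set by hand and is not measured: its socket lies up to 8 mm off this point in x and in y, turned up to 0.02 rad; the brackets hide it. Where the fences stand must be felt (or seen). The fences' inner faces lie 45 mm beyond the socket
- bracket_bottom: lowest of three like bracket blanks lying flat one on another: birch ply 12 mm thick, 0.13 kg. Origin: centre of its 13.5 mm through hole at the underside, z up. A 140 mm square, edges at x, y = +45 and -95 mm, its corner cut off from (-95, -25) to (-25, -95) mm. Starts 4 to 16 mm short of each fence, up to 0.04 rad askew to the stop. Pushing takes 2 to 6 N; at a fence it stops dead
- bracket_middle: middle bracket, same shape, origin and axes as the lowest; starts 4 to 16 mm short of each fence, out of line with its neighbours. The short edges at x = -95 and y = -95 mm overhang the sole; beside them the board is clear, so all three brackets can be pushed there together, to one fence and then to the other. A push slantwise at the cut corner jams them by friction
- bracket_top: top bracket, same shape, origin and axes as the lowest; starts 8 to 14 mm short of both fences
- bracket_bottom_hole (a point): centre of the hole of bracket_bottom at its upper face, axes as the bracket's
- bracket_middle_hole (a point): centre of the hole of bracket_middle at its upper face, axes as the bracket's
- bracket_top_hole (a point): centre of the hole of bracket_top at its upper face, axes as the bracket's
- pin: steel locating pin with a red knob, 0.11 kg, upright in one of the three holes of the pin block. Origin: centre of the collar's underside, z up along the pin. Shank 12 mm thick, 54 mm long below the collar, its last 7 mm tapered to 6 mm; collar 29 mm across, z = 0 to 4 mm; round knob 25 mm across, z = 8 to 42 mm, to be held from above
- pin_tip (a point): lower end of the pin's shank, on its axis, axes as the pin's. Home, it is 18 mm deep in the sole and the collar lies on the top bracket. A spring ball catch in the socket meets it with 4 to 7 mm left to go, where the pin stays if let go: from there it must be pressed, with 3 to 12 N; home, it stops dead
- pin_block: wooden pin block, 180 x 60 x 62 mm, fixed on the bench, origin: centre of its underside, long side along its x; three 14.5 mm holes at x = -60, 0 and +60 mm in which the pins stand, collars on its top
- pin_short: pin with a black knob, too short (30 mm shank); origin and head as the red one's; to be left in the block
- pin_brass: thinner brass pin with a pale wooden knob (10 mm thick, 45 mm shank); origin and head as the red one's; to be left in the block
- sanding_block: cork sanding block, 50 x 87 x 26 mm, on the board at its -x, -y corner; origin: centre of its underside
- glue: yellow glue bottle with a red cap, 60 mm across, 190 mm high; origin: centre of its underside
- drill: dark green cordless drill lying on its side, about 260 x 205 x 68 mm; origin under its motor housing
- sander: dark green finishing sander, 230 x 95 mm, 130 mm high, standing on its pad; origin: centre of the pad's underside
- pencil: red carpenter's pencil, 170 x 14 x 8 mm plus its point; origin: middle of its underside
- tape: yellow tape measure, 75 x 42 x 70 mm; origin: centre of its underside
- square: combination square, steel blade 300 x 25 mm in a black head 115 mm long, 20 mm high; origin under the middle of the blade

How it is judged:
By the outcome, as a careful person would: the job done as asked, in the order asked, and still so for the second after the job is handed in, with the robot touching nothing.
It also fails if it takes over 72 s, if anything falls off the work surface, if the arm or the gripper's body presses on something with over 40 N, if the wrist force passes 120 N, or if a joint passes its speed limit or range.

### The arm

A 6-joint arm with a two-finger parallel gripper is mounted at the origin on the work surface. World frame = base frame: x ahead of the robot, y to its left, z up, the work surface at z = 0. Lengths are in mm, angles in rad, forces in N, time in s.
With the tool pointing down it reaches from about 300 to 775 mm from the base axis. Payload 14.6 kg.
Tool frame: the origin (TCP) lies at the centre of the arm's flange, where the gripper is bolted on; the fingertips stand 173 mm ahead of it and the grasp point (between the pads) lies ctrl.pinch_z ahead of it (ctrl.pinch_z is the distance from the TCP to the grasp point, in mm); y points along the fingers, x is the direction in which the jaws open and shut, and the axes are right-handed (so a half turn about y gives the same grasp; the last joint's range is limited). The gripper opens to 85 mm and grips with 20 to 120 N. Pads are 22 mm wide; open, the fingers measure 114 mm over their backs; the gripper's body (76 mm by 85 mm) begins 54 mm behind the grasp point. The pads swing forward as they close: fully open they stand 13 mm farther back than shut.
Start: joints at [-1.239, 0.3, 1.521, -0, 1.321, -0.067], TCP at [213.565, -506.834, 404.681] pointing down, gripper open.
Joint ranges: [-3.03, 3.03], [-0.79, 2.21], [0.23, 2.52], [-1.04, 4.18], [0, 3.07], [-2.55, 2.55]. Speed limits (rad/s): [2.22, 2.22, 2.57, 3.14, 3.14, 3.14].

### API

Orientations are given as [roll, pitch, yaw] about the fixed x, y, z axes, in that order (R = Rz(yaw) Ry(pitch) Rx(roll)).
In Python, from station import ctrl, optics gives the robot as it stands.
- The arm moves only by the tool carry_out, never from a script. Its argument "motion" is a list of rows, each a list of 7 numbers: the turn, a rotation vector about the world's x, y, z in rad, then the shift along the world's x, y, z in mm, then the closure, from -1 (fully open) to 1 (shut). In form: [[wx, wy, wz, x, y, z, claw], ...]. A call has exactly 8 rows; each row shifts and turns the commanded pose from where the row before left it; what a row does not reach is not made up. A row lasts 1/10 s, in which the tool goes at most 50 mm and 8.59 degrees, less where a joint would pass 70% of its speed; a pose out of reach is approached as far as the arm can. A call is refused whole if a number of a shift passes 50 or a number of a turn 0.15, either way. A call with a gripper value outside its range is refused whole. The fingers move at their own pace and stop on an object; "force" is the grip in N (left out, the last holds). Time passes only in rows, so rows that do not move let the fingers close, or fill a call up. It gives the time, the measured TCP pose, the force and the opening at its end, in the units of the state.
- ctrl.get_obs(): the state, without advancing time (a new reading comes with each control period).
- optics.read_camera(name): name is "scene" or "top" or "wrist"; returns the picture (480x640x3 uint8, red, green, blue); there is no depth.
- optics.camera_model(name): a dict with "intrinsics" (3x3 intrinsics, pixels), "k1" (the pictures are not rectified: a ray, as slopes to the right and down, at radius r is drawn at 1 + k1 r^2 times it, then the intrinsics apply), "rvec" (rotation vector, rad) and "tvec" (3), from world to camera coordinates, as OpenCV has them; the wrist camera has in their place "tool_from_camera" (4x4, takes a point from camera to tool coordinates, whose origin is the TCP and whose axes are the tool frame's). Camera axes: x right, y down, z forward; pixel columns grow to the right and rows downward; lengths in mm; the calibration is good to about 2 mm. A picture is of the moment at which its call begins: read the wrist's pose just before it. camera_model takes no time and is no camera call.
- ctrl.finish_job(): hands the job in, once; it reports no verdict.
The state is a dict: "time": time; "joints": joint angles; "joint_velocities": joint speeds; "joint_efforts": joint torques, N m; "position": TCP position; "tcp_rot": TCP orientation; "force": force on the tool from outside, world axes, zero at the start; "moment": the same for the moment, N m; "gripper_width": finger opening in mm.
Only numpy, scipy, OpenCV 4.12 (cv2) and the standard library are available. Lean on these libraries where they do the work, as an engineer would, in place of code of your own. Each camera call takes 0.05 s, during which the arm holds its last target.

## Working session

There is one attempt and no reset: what is moved stays moved. The work goes in short steps, Python scripts to look and compute and a tool call to move; the robot and the scene stay as the last step left them, time stands still between calls to the robot, and variables do not carry over. Pictures are saved under pics/ and viewed, and the job is handed in when it is done.

Besides the shell and the picture viewer there is one more tool, called as name([rows], argument=value, ...), one row to a line, values as JSON. carry_out: Moves the arm, as the interface text tells. Its arguments: {"type":"object","properties":{"motion":{"type":"array","items":{"type":"array","items":{"type":"number"}}},"force":{"type":"number"}},"required":["motion"]}

```bash
ls; mkdir -p pics; python3 - <<'E'
from station import ctrl, optics
import cv2
o=ctrl.get_obs(); print(o, ctrl.pinch_z)
for n in ["scene","top","wrist"]:
    im=optics.read_camera(n); cv2.imwrite(f"pics/{n}0.png",im[:,:,::-1]); print(n,optics.camera_model(n))
E
```

```text
pics
{'time': 0.0, 'joints': array([-1.23856327e+00,  3.00475175e-01,  1.52158495e+00,  2.67444667e-06,
        1.32074398e+00, -6.65864492e-02]), 'joint_velocities': array([ 1.60855167e-03,  1.54286806e-03, -4.60365618e-04,  9.85193023e-06,
       -1.03393296e-03, -1.25785336e-03]), 'joint_efforts': array([ 1.18963195e-03, -5.43494725e+01, -3.61792445e+01, -4.31201545e-05,
        3.99425975e-03, -5.48797675e-05]), 'position': array([ 213.57452175, -506.80018987,  404.11732665]), 'tcp_rot': array([-1.57071314e+00,  1.20859728e-03, -1.17197743e+00]), 'force': array([0.05154945, 0.46117016, 0.36599976]), 'moment': array([ 0.03295169, -0.02025283, -0.0148004 ]), 'gripper_width': 85.08863646147972} 154.70000000000002
scene {'intrinsics': array([[533.40872396,   0.        , 314.62336211],
       [  0.        , 533.40872396, 236.70766566],
       [  0.        ,   0.        ,   1.        ]]), 'k1': -0.11509433399472592, 'rvec': array([ 2.22821356,  0.87561979, -0.34696746]), 'tvec': array([-437.91166619, -212.97370394, 1731.38044397])}
top {'intrinsics': array([[621.07673529,   0.        , 331.56477006],
       [  0.        , 621.07673529, 233.11978541],
       [  0.        ,   0.        ,   1.        ]]), 'k1': -0.16691689322608771, 'rvec': array([ 2.14883757, -2.13670422,  0.16016784]), 'tvec': array([   9.4205929 ,  599.54127667, 1973.27888263])}
wrist {'intrinsics': array([[422.94825353,   0.        , 320.45585626],
       [  0.        , 422.94825353, 237.67719701],
       [  0.        ,   0.        ,   1.        ]]), 'k1': -0.0923247627254469, 'tool_from_camera': array([[ 9.99999303e-01,  9.14915858e-04, -7.45609986e-04,
         1.55174154e-01],
       [ 9.81589717e-04, -2.93921357e-01,  9.55829102e-01,
         2.97808495e+01],
       [ 6.55352504e-04, -9.55829168e-01, -2.93922050e-01,
         7.55524041e+01],
       [ 0.00000000e+00,  0.00000000e+00,  0.00000000e+00,
         1.00000000e+00]])}
```

View images.

View pics/scene0.png

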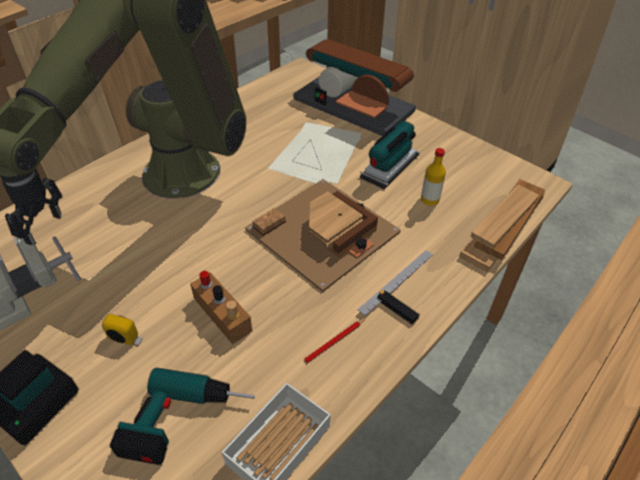

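View pics/top0.png

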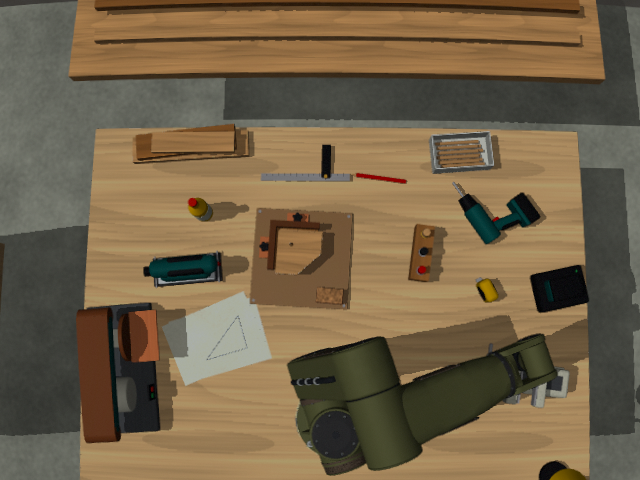

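View pics/wrist0.png

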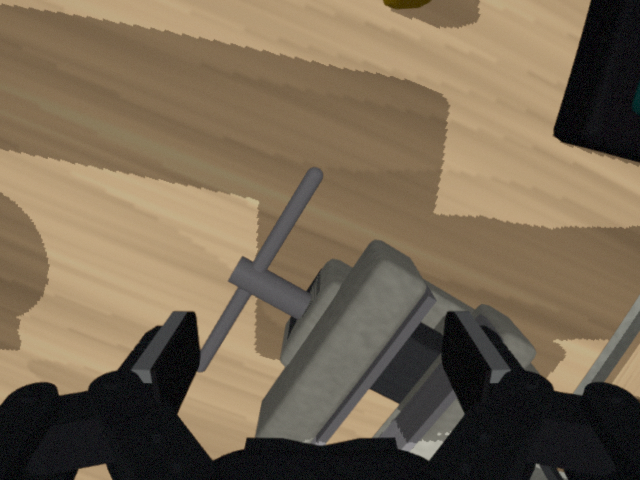

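```bash
cat > h.py <<'E'
import numpy as np, cv2
from scipy.spatial.transform import Rotation as Rot
from station import ctrl, optics
def cam(name,obs=None):
    m=optics.camera_model(name); K=m["intrinsics"]; k1=m["k1"]
    if name=="wrist":
        T=np.array(m["tool_from_camera"]); R=Rot.from_euler('xyz',obs["tcp_rot"]).as_matrix(); p=obs["position"]
        Rwc=R@T[:3,:3]; c=R@T[:3,3]+p
    else:
        Rcw=cv2.Rodrigues(m["rvec"])[0]; Rwc=Rcw.T; c=-Rwc@m["tvec"]
    return K,k1,Rwc,c
def rays(cm,uv):
    K,k1,Rwc,c=cm
    d=cv2.undistortPoints(np.array(uv,float).reshape(-1,1,2),K,np.array([k1,0,0,0.])).reshape(-1,2)
    d=np.c_[d,np.ones(len(d))]@Rwc.T
    return c,d
def onz(cm,uv,z):
    c,d=rays(cm,uv); return c+d*((z-c[2])/d[:,2])[:,None]
def proj(cm,P):
    K,k1,Rwc,c=cm
    q=(np.array(P,float).reshape(-1,3)-c)@Rwc; 
    return cv2.projectPoints(q,np.zeros(3),np.zeros(3),K,np.array([k1,0,0,0.]))[0].reshape(-1,2)
def tri(l):  # list of (cm,uv)
    A=np.zeros((3,3));b=np.zeros(3)
    for cm,uv in l:
        c,d=rays(cm,[uv]); d=d[0]/np.linalg.norm(d[0]); M=np.eye(3)-np.outer(d,d); A+=M;b+=M@c
    x=np.linalg.solve(A,b); return x
def snap(name,fn):
    o=ctrl.get_obs(); im=optics.read_camera(name); cv2.imwrite("pics/"+fn,im[:,:,::-1]); return o,im,cam(name,o)
E
python3 - <<'E'
from h import *
t=cam("top"); s=cam("scene")
print("cams",t[3],s[3])
im=cv2.imread("pics/top0.png")
cv2.imwrite("pics/topz.png",cv2.resize(im[190:320,230:460],None,fx=3.4,fy=3.4,interpolation=cv2.INTER_CUBIC))
im=cv2.imread("pics/scene0.png")
cv2.imwrite("pics/scenez.png",cv2.resize(im[160:350,180:410],None,fx=3.4,fy=3.1,interpolation=cv2.INTER_CUBIC)[:600])
print("board c",onz(t,[(302,258),(258,208),(353,213),(348,308),(251,303)],12))
print("red",onz(t,[(423,270)],95), "scene",onz(s,[(205,275)],95))
print(np.round(tri([(t,(423,270)),(s,(205,275))])))
E
```

```text
cams [ 297.23101738    9.74908176 2040.81520877] [1240.53146588 -711.10992823 1090.96609472]
board c [[521.26210193 109.54682691  12.        ]
 [687.80844337 258.56074614  12.        ]
 [672.48358344 -57.93995135  12.        ]
 [358.46017865 -41.99957207  12.        ]
 [372.28349333 274.56747027  12.        ]]
red [[ 475.92349996 -276.26098633   95.        ]] scene [[ 477.50918832 -268.6752666    95.        ]]
[ 478. -273.   98.]
```

View pics/topz.png

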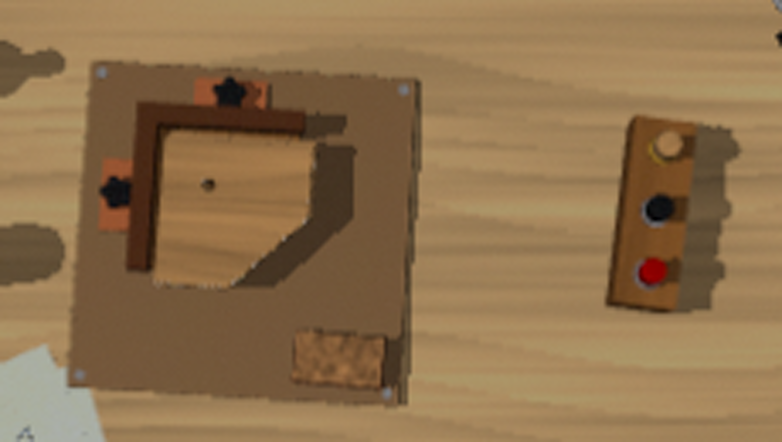

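View pics/scenez.png

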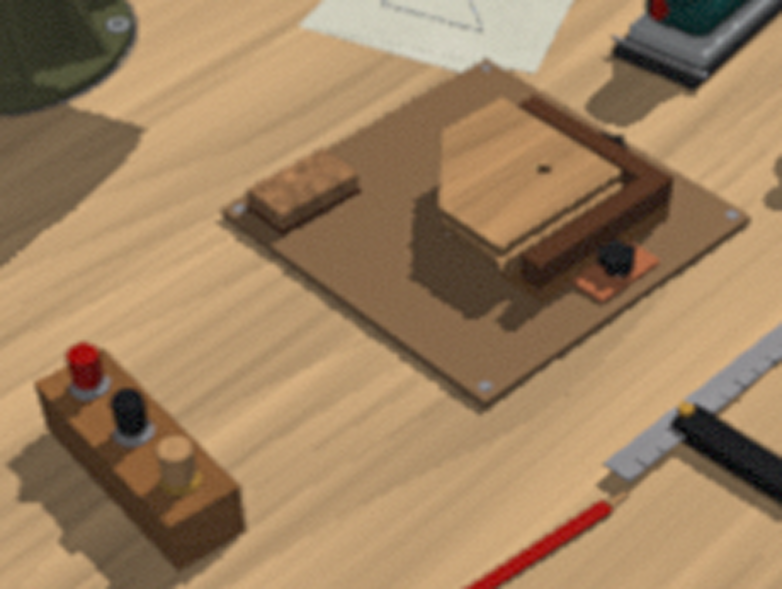

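carry_out([
  [0, 0, -0.05, 27, 29, -4, -1],
  [0, 0, -0.05, 27, 29, -4, -1],
  [0, 0, -0.05, 27, 29, -4, -1],
  [0, 0, -0.05, 27, 29, -4, -1],
  [0, 0, -0.05, 27, 29, -4, -1],
  [0, 0, -0.05, 27, 29, -4, -1],
  [0, 0, -0.05, 27, 29, -4, -1],
  [0, 0, -0.05, 27, 29, -4, -1],
])

```text
time: 0.95
position: [430.4, -273.5, 372.5]
tcp_rot: [-1.571, 0.0, -1.574]
force: [0.0, -0.8, 0.2]
gripper_width: 85.1
```

```bash
python3 - <<'E'
from h import *
o,im,c=snap("wrist","w1.png"); print(o["time"],o["position"],o["tcp_rot"],np.abs(o["joint_velocities"]).max())
E
```

```text
0.95 [ 430.42043606 -273.45169413  372.47655573] [-1.57086767e+00  8.52439693e-05 -1.57408936e+00] 1.2737339616599004
```

View pics/w1.png

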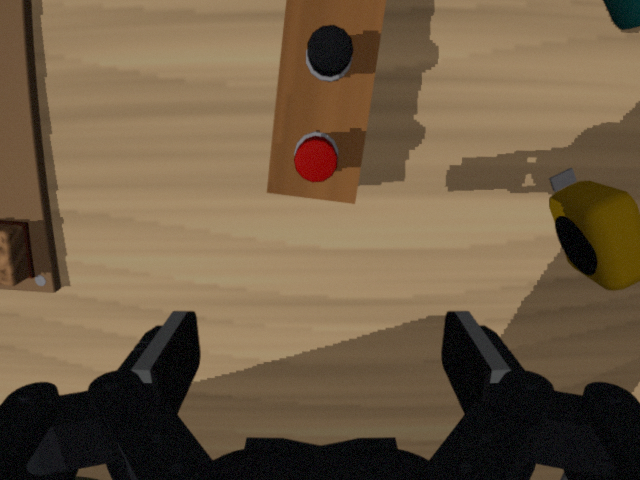

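```bash
python3 - <<'E'
from h import *
import cv2
im=cv2.imread("pics/w1.png")
o={"position":np.array([430.42,-273.45,372.48]),"tcp_rot":np.array([-1.57087,0,-1.57409])}
c=cam("wrist",o)
hsv=cv2.cvtColor(im,cv2.COLOR_BGR2HSV)
m=((hsv[...,0]<8)|(hsv[...,0]>172))&(hsv[...,1]>200)&(hsv[...,2]>80)
n,l,s,ce=cv2.connectedComponentsWithStats(m.astype(np.uint8))
i=1+np.argmax(s[1:,4]); print(s[i],ce[i])
print(onz(c,[ce[i],(317,160),(330,52)],104), o)
print(onz(c,[(267,192),(356,204),(288,0),(385,0)],62))
print(ctrl.get_obs()["position"])
E
```

```text
[ 294  139   43   43 1401] [315.18986438 160.40685225]
[[ 477.81119666 -270.38194881  104.        ]
 [ 478.03558159 -271.3980325   104.        ]
 [ 535.19417105 -278.53310244  104.        ]] {'position': array([ 430.42, -273.45,  372.48]), 'tcp_rot': array([-1.57087,  0.     , -1.57409])}
[[ 451.82238899 -237.20776465   62.        ]
 [ 443.38729697 -297.32472618   62.        ]
 [ 570.89277082 -253.79466797   62.        ]
 [ 570.9687033  -312.86875166   62.        ]]
[ 433.01642432 -270.2179722   371.78783111]
```

carry_out([
  [0, 0, -0.005, 9, 45, 0, -1],
  [0, 0, -0.005, 9, 45, 0, -1],
  [0, 0, -0.005, 9, 45, 0, -1],
  [0, 0, -0.005, 9, 45, 0, -1],
  [0, 0, -0.005, 9, 45, 0, -1],
  [0, 0, -0.005, 9, 45, 0, -1],
  [0, 0, -0.01, 9, 45, 0, -1],
  [0, 0, -0.01, 9, 45, 0, -1],
])

```text
time: 1.8
position: [501.5, 87.1, 372.7]
tcp_rot: [-1.571, -0.0, -1.622]
force: [0.5, -0.5, 0.2]
gripper_width: 85.3
```

carry_out([
  [0, 0, 0, 0, 20, 0, -1],
  [0, 0, 0, 0, 0, 0, 0.2],
  [0, 0, 0, 0, 0, 0, 0.2],
  [0, 0, 0, 0, 0, 0, 0.2],
  [0, 0, 0, 0, 0, 0, 0.2],
  [0, 0, 0, 0, 0, 0, 0.2],
  [0, 0, 0, 0, 0, 0, 0.2],
  [0, 0, 0, 0, 0, 0, 0.2],
])

```text
time: 2.6
position: [501.6, 104.9, 372.7]
tcp_rot: [-1.571, 0.0, -1.622]
force: [0.2, -1.0, -0.3]
gripper_width: 34.1
```

```bash
python3 - <<'E'
from h import *
o,im,c=snap("wrist","w2.png"); print(o["time"],repr(o["position"]),repr(o["tcp_rot"]),np.abs(o["joint_velocities"]).max(),o["force"],o["gripper_width"])
E
```

```text
2.6 array([501.58417855, 104.92267645, 372.72374522]) array([-1.57070244e+00,  5.64040571e-05, -1.62239597e+00]) 0.0034650622627469844 [ 0.15313382 -1.00099567 -0.25904868] 34.129394623638476
```

View pics/w2.png

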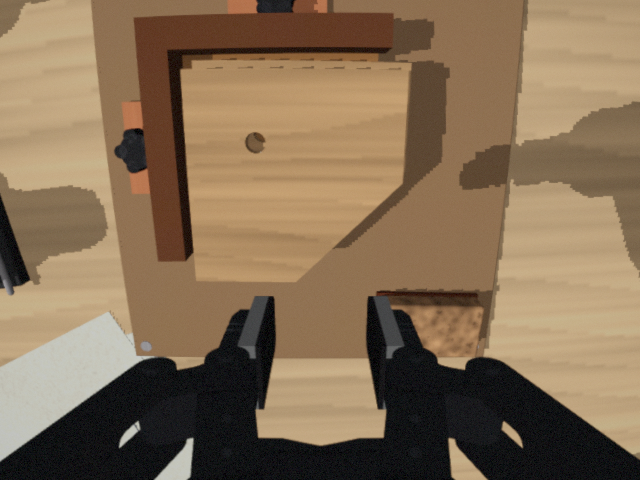

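```bash
python3 - <<'E'
from h import *
im=cv2.imread("pics/w2.png")
cv2.imwrite("pics/w2z.png",cv2.resize(im[5:295,115:435],None,fx=2.4,fy=2.05,interpolation=cv2.INTER_CUBIC))
E
```

```text
(no output)
```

View pics/w2z.png

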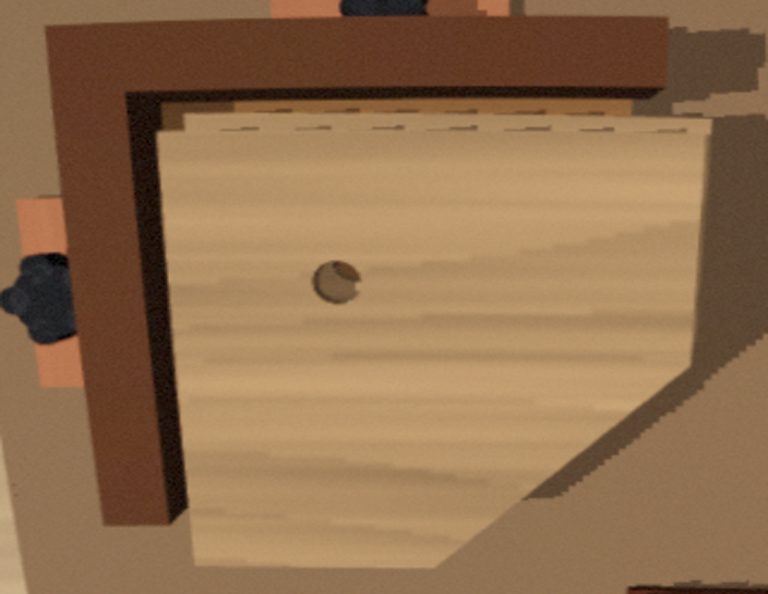

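```bash
python3 - <<'E'
from h import *
o={"position":np.array([501.584,104.923,372.724]),"tcp_rot":np.array([-1.5707,0.00006,-1.6224])}
c=cam("wrist",o)
f=lambda u,v:(115+u/2.4,5+v/2.05)
F=onz(c,[f(127,93),f(665,88),f(168,523)],64); print(F)
B=onz(c,[f(158,131),f(709,133),f(692,366),f(437,567),f(195,565),f(337,282)],70);print(B)
print("edge len",np.linalg.norm(np.diff(B[:5],axis=0),axis=1))
print("fence yaw",np.arctan2(*(F[2]-F[0])[:2][::-1])-np.pi,np.arctan2(*(F[0]-F[1])[:2][::-1])-np.pi/2)
print("br yaw",np.arctan2(*(B[4]-B[0])[:2][::-1])-np.pi,np.arctan2(*(B[0]-B[1])[:2][::-1])-np.pi/2)
for y in [-0.05]:
    ex=np.array([np.cos(y),np.sin(y)]);ey=np.array([-np.sin(y),np.cos(y)])
    cor=F[0,:2]; print("socket est",cor-45*ex-45*ey)
    for p in B: print(np.round([(p[:2]-cor)@ex,(p[:2]-cor)@ey],1))
t=cam("top"); 
E
```

```text
[[618.49778773 194.76455208  64.        ]
 [611.65955043  55.28032358  64.        ]
 [479.5371417  202.51721399  64.        ]]
[[606.11655171 186.00327838  70.        ]
 [597.71140187  45.18171212  70.        ]
 [527.33574345  49.75331614  70.        ]
 [461.92450152 123.60247746  70.        ]
 [465.99696848 194.58199454  70.        ]
 [558.4285944  143.73647017  70.        ]]
edge len [141.07218035  70.52398784  98.65256813  71.09625048]
fence yaw -0.05573256583146957 -0.048985944595690833
br yaw -0.06114792211249798 -0.05961579807321926
socket est [571.30496339 152.06985298]
[-11.9  -9.4]
[ -13.3 -150.4]
[ -83.8 -149.4]
[-152.8  -78.9]
[-152.3   -7.8]
[-57.4 -54. ]
```

carry_out([
  [0, 0, 0, -33, 28, -5, 0.4],
  [0, 0, 0, -32, 28, -15, 0.4],
  [0, 0, 0, 0, 0, -35, 0.4],
  [0, 0, 0, 0, 0, -35, 0.4],
  [0, 0, 0, 0, 0, -35, 0.4],
  [0, 0, 0, 0, 0, -28, 0.4],
  [0, 0, 0, 0, 0, -14, 0.4],
  [0, 0, 0, 0, 0, -4, 0.4],
])

```text
time: 3.45
position: [436.2, 161.1, 200.2]
tcp_rot: [-1.573, -0.001, -1.622]
force: [0.5, 0.1, -0.1]
gripper_width: 25.6
```

```bash
python3 - <<'E'
from h import *
o,im,c=snap("wrist","w3.png"); print(o["time"],repr(o["position"]),repr(o["tcp_rot"]),np.abs(o["joint_velocities"]).max(),o["force"],o["gripper_width"])
E
```

```text
3.45 array([436.24941339, 161.05940955, 200.23126075]) array([-1.57329187e+00, -8.63573562e-04, -1.62194009e+00]) 0.061845807430475026 [ 0.53137708  0.11898161 -0.10746245] 25.58089380469365
```

View pics/w3.png

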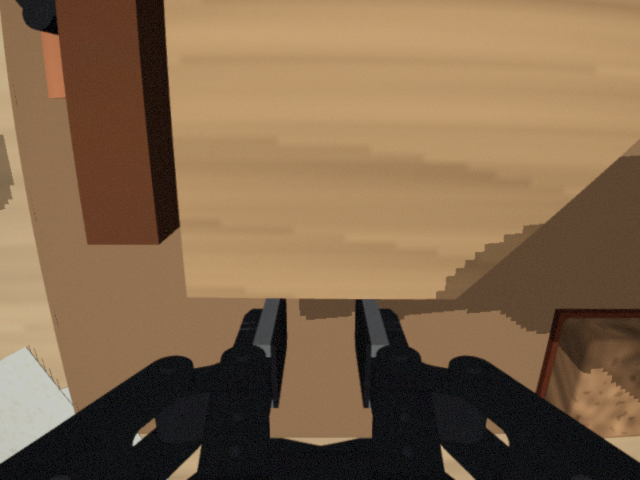

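carry_out([
  [0, 0, 0, 2, -0.1, 0, 0.4],
  [0, 0, 0, 2, -0.1, 0, 0.4],
  [0, 0, 0, 2, -0.1, 0, 0.4],
  [0, 0, 0, 2, -0.1, 0, 0.4],
  [0, 0, 0, 2, -0.1, 0, 0.4],
  [0, 0, 0, 2, -0.1, 0, 0.4],
  [0, 0, 0, 2, -0.1, 0, 0.4],
  [0, 0, 0, 1, -0.1, 0, 0.4],
])

```text
time: 4.3
position: [451.7, 160.4, 201.7]
tcp_rot: [-1.571, -0.0, -1.622]
force: [-0.3, 0.0, 0.2]
gripper_width: 25.8
```

carry_out([
  [0, 0, 0, 1, -0.05, 0, 0.4],
  [0, 0, 0, 1, -0.05, 0, 0.4],
  [0, 0, 0, 1, -0.05, 0, 0.4],
  [0, 0, 0, 1, -0.05, 0, 0.4],
  [0, 0, 0, 0, 0, 0, 0.4],
  [0, 0, 0, 0, 0, 0, 0.4],
  [0, 0, 0, 0, 0, 0, 0.4],
  [0, 0, 0, 0, 0, 0, 0.4],
])

```text
time: 5.1
position: [455.6, 160.1, 201.7]
tcp_rot: [-1.571, 0.0, -1.622]
force: [-0.3, 0.5, 0.2]
gripper_width: 25.6
```

```bash
python3 - <<'E'
from h import *
o,im,c=snap("wrist","w4.png"); print(o["time"],repr(o["position"]),repr(o["tcp_rot"]),np.abs(o["joint_velocities"]).max(),o["force"],o["moment"])
E
```

```text
5.1 array([455.58693215, 160.13070097, 201.69674811]) array([-1.57062455e+00,  2.06887790e-05, -1.62206961e+00]) 0.001504037803615017 [-0.34876329  0.49573826  0.17810827] [ 0.00551114  0.03478745 -0.0449983 ]
```

View pics/w4.png

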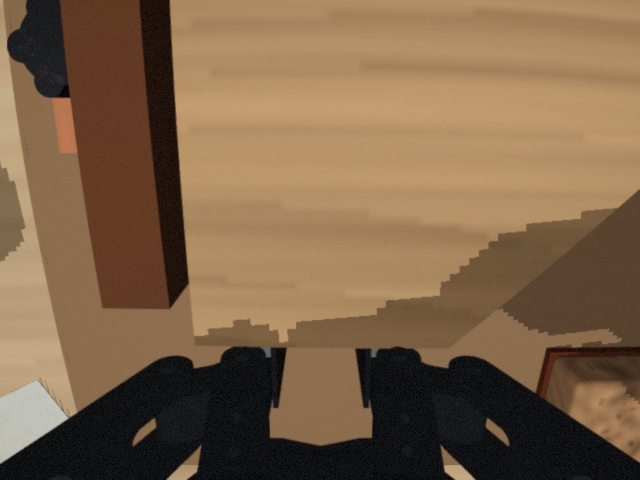

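carry_out([
  [0, 0, 0, 1, -0.05, 0, 0.4],
  [0, 0, 0, 1, -0.05, 0, 0.4],
  [0, 0, 0, 1, -0.05, 0, 0.4],
  [0, 0, 0, 1, -0.05, 0, 0.4],
  [0, 0, 0, 0, 0, 0, 0.4],
  [0, 0, 0, 0, 0, 0, 0.4],
  [0, 0, 0, 0, 0, 0, 0.4],
  [0, 0, 0, 0, 0, 0, 0.4],
])

```text
time: 5.95
position: [459.6, 159.9, 201.7]
tcp_rot: [-1.57, 0.0, -1.622]
force: [-0.7, 0.0, -0.0]
gripper_width: 25.7
```

carry_out([
  [0, 0, 0, 1, -0.05, 0, 0.4],
  [0, 0, 0, 1, -0.05, 0, 0.4],
  [0, 0, 0, 1, -0.05, 0, 0.4],
  [0, 0, 0, 1, -0.05, 0, 0.4],
  [0, 0, 0, 0, 0, 0, 0.4],
  [0, 0, 0, 0, 0, 0, 0.4],
  [0, 0, 0, 0, 0, 0, 0.4],
  [0, 0, 0, 0, 0, 0, 0.4],
])

```text
time: 6.75
position: [463.5, 159.7, 201.5]
tcp_rot: [-1.571, -0.0, -1.622]
force: [-4.4, -0.2, 0.1]
gripper_width: 25.8
```

```bash
python3 - <<'E'
from h import *
o,im,c=snap("wrist","w5.png"); print(o["time"],repr(o["position"]),repr(o["tcp_rot"]),np.abs(o["joint_velocities"]).max(),o["force"],o["moment"])
E
```

```text
6.75 array([463.46151322, 159.71928294, 201.52389456]) array([-1.57133436e+00, -1.78047871e-04, -1.62206632e+00]) 0.0009422545895688945 [-4.42017267 -0.21621177  0.09684055] [-0.03453354  0.71507893 -0.03553645]
```

View pics/w5.png

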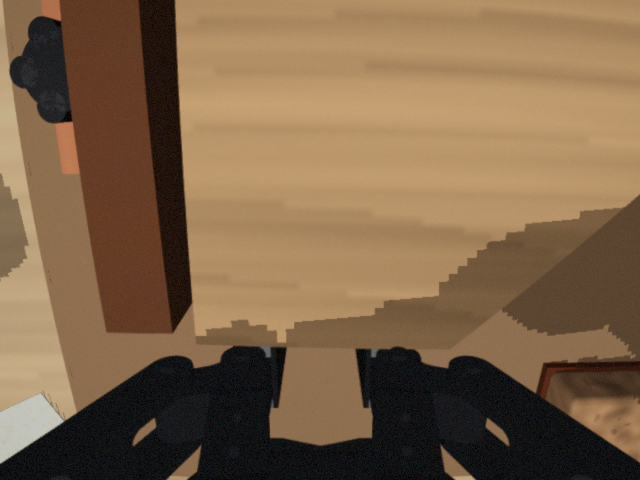

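carry_out([
  [0, 0, 0, 0.6, -0.03, 0, 0.4],
  [0, 0, 0, 0.6, -0.03, 0, 0.4],
  [0, 0, 0, 0.6, -0.03, 0, 0.4],
  [0, 0, 0, 0.6, -0.03, 0, 0.4],
  [0, 0, 0, 0.6, -0.03, 0, 0.4],
  [0, 0, 0, 0, 0, 0, 0.4],
  [0, 0, 0, 0, 0, 0, 0.4],
  [0, 0, 0, 0, 0, 0, 0.4],
])

```text
time: 7.6
position: [465.0, 159.6, 201.1]
tcp_rot: [-1.577, -0.001, -1.622]
force: [-26.1, -1.0, 12.7]
gripper_width: 25.7
```

carry_out([
  [0, 0, 0, -2, 0.1, 0, 0.4],
  [0, 0, 0, -2, 0.1, 0, 0.4],
  [0, 0, 0, 0, 0, 0, 0.4],
  [0, 0, 0, 0, 0, 0, 0.4],
  [0, 0, 0, 0, 0, 0, 0.4],
  [0, 0, 0, 0, 0, 0, 0.4],
  [0, 0, 0, 0, 0, 0, 0.4],
  [0, 0, 0, 0, 0, 0, 0.4],
])

```text
time: 8.4
position: [462.6, 159.8, 201.7]
tcp_rot: [-1.571, 0.0, -1.622]
force: [0.3, 0.9, -0.2]
gripper_width: 25.5
```

```bash
python3 - <<'E'
from h import *
o,im,c=snap("wrist","w6.png"); print(o["time"],repr(o["position"]),repr(o["tcp_rot"]),np.abs(o["joint_velocities"]).max(),o["force"],o["moment"])
o,im,c=snap("scene","s6.png")
cv2.imwrite("pics/s6z.png",cv2.resize(im[160:280,230:410,::-1],None,fx=4.4,fy=4.4,interpolation=cv2.INTER_CUBIC))
E
```

```text
8.4 array([462.58430858, 159.81895946, 201.65049605]) array([-1.57080114e+00,  2.44353106e-05, -1.62199059e+00]) 0.0010594842913185325 [ 0.31422369  0.9384525  -0.23971554] [-0.00550655  0.01339619  0.01941551]
```

View pics/w6.png

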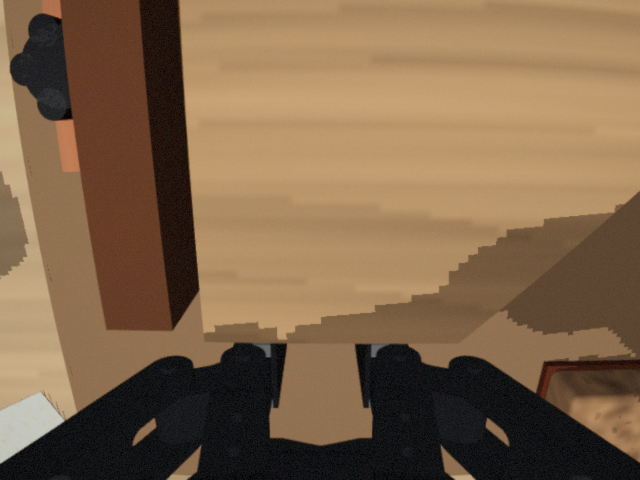

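View pics/s6z.png

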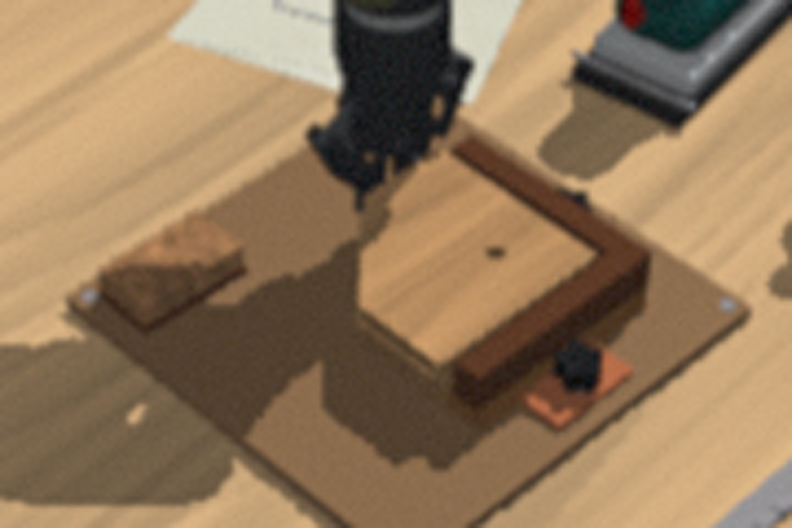

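carry_out([
  [0, 0, 0, -8, 0, 0, 0.4],
  [0, 0, 0, 0, 0, 30, 0.4],
  [0, 0, 0, 0, 0, 40, 0.4],
  [0, 0, 0, 20, 0, 40, 0.4],
  [0, 0, 0, 30, -10, 20, 0.4],
  [0, 0, 0, 30, -10, 0, 0.4],
  [0, 0, 0, 0, 0, 0, 0.4],
  [0, 0, 0, 0, 0, 0, 0.4],
])

```text
time: 9.3
position: [534.2, 139.7, 331.0]
tcp_rot: [-1.572, -0.0, -1.623]
force: [-1.3, -0.2, -0.1]
gripper_width: 25.7
```

```bash
python3 - <<'E'
from h import *
o,im,c=snap("wrist","w7.png"); print(o["time"],repr(o["position"]),repr(o["tcp_rot"]),np.abs(o["joint_velocities"]).max(),o["force"],o["moment"])
E
```

```text
9.3 array([534.19836519, 139.6742418 , 331.04464175]) array([-1.57204771e+00, -2.57953206e-04, -1.62256733e+00]) 0.02210623893738413 [-1.28030956 -0.17961084 -0.09929871] [ 0.04795234 -0.0260155  -0.00187122]
```

View pics/w7.png

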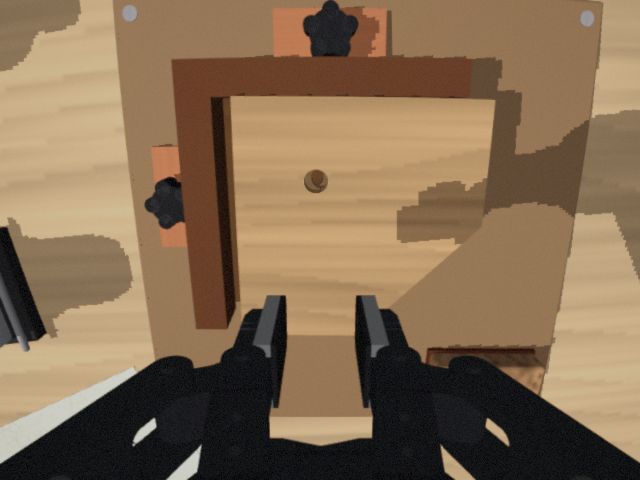

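carry_out([
  [0, 0, 0.147, 4, -15, 0, 0.4],
  [0, 0, 0.147, 4, -15, 0, 0.4],
  [0, 0, 0.147, 4, -15, 0, 0.4],
  [0, 0, 0.147, 4, -15, 0, 0.4],
  [0, 0, 0.147, 4, -15, 0, 0.4],
  [0, 0, 0.147, 4, -15, 0, 0.4],
  [0, 0, 0.147, 4, -15, 0, 0.4],
  [0, 0, 0.147, 5, -15, 0, 0.4],
])

```text
time: 10.15
position: [566.9, 19.9, 331.5]
tcp_rot: [-1.571, 0.001, -0.439]
force: [0.4, -0.6, -0.4]
gripper_width: 25.6
```

carry_out([
  [0, 0, 0.13, 0, 0, 0, 0.4],
  [0, 0, 0.13, 0, 0, 0, 0.4],
  [0, 0, 0.13, 0, 0, 0, 0.4],
  [0, 0, 0, 0, 0, -35, 0.4],
  [0, 0, 0, 0, 0, -35, 0.4],
  [0, 0, 0, 0, 0, -35, 0.4],
  [0, 0, 0, 0, 0, -20, 0.4],
  [0, 0, 0, 0, 0, -4, 0.4],
])

```text
time: 10.95
position: [566.3, 20.4, 200.3]
tcp_rot: [-1.571, 0.005, -0.055]
force: [0.0, -0.2, 0.3]
gripper_width: 25.7
```

```bash
python3 - <<'E'
from h import *
o,im,c=snap("wrist","w8.png"); print(o["time"],repr(o["position"]),repr(o["tcp_rot"]),np.abs(o["joint_velocities"]).max(),o["force"],o["moment"])
E
```

```text
10.95 array([566.27054645,  20.40409677, 200.27967746]) array([-1.57089566,  0.0046654 , -0.05536597]) 0.03693105105769221 [ 0.01340145 -0.24818404  0.25922411] [-0.05249465 -0.01157963  0.03712774]
```

View pics/w8.png

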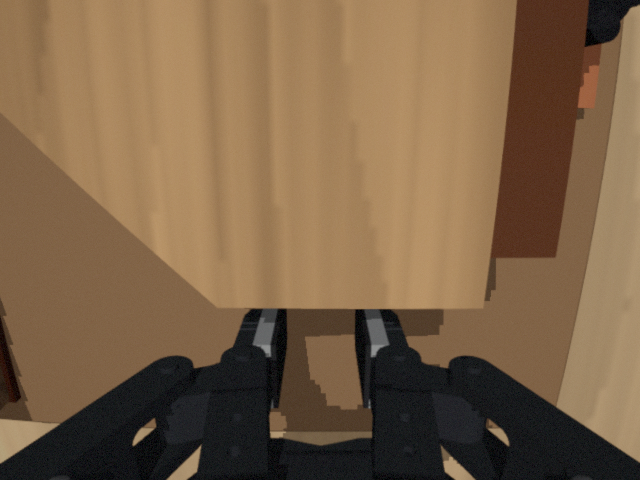

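carry_out([
  [0, 0, 0, 0.1, 2, 0, 0.4],
  [0, 0, 0, 0.1, 2, 0, 0.4],
  [0, 0, 0, 0.1, 2, 0, 0.4],
  [0, 0, 0, 0.1, 2, 0, 0.4],
  [0, 0, 0, 0.1, 2, 0, 0.4],
  [0, 0, 0, 0.1, 2, 0, 0.4],
  [0, 0, 0, 0.1, 1, 0, 0.4],
  [0, 0, 0, 0, 1, 0, 0.4],
])

```text
time: 11.8
position: [568.3, 33.8, 202.7]
tcp_rot: [-1.571, -0.0, -0.056]
force: [-0.1, -1.3, 0.2]
gripper_width: 25.9
```

carry_out([
  [0, 0, 0, 0.05, 1, 0, 0.4],
  [0, 0, 0, 0.05, 1, 0, 0.4],
  [0, 0, 0, 0.05, 1, 0, 0.4],
  [0, 0, 0, 0.05, 1, 0, 0.4],
  [0, 0, 0, 0.05, 1, 0, 0.4],
  [0, 0, 0, 0, 0, 0, 0.4],
  [0, 0, 0, 0, 0, 0, 0.4],
  [0, 0, 0, 0, 0, 0, 0.4],
])

```text
time: 12.6
position: [568.5, 38.9, 202.6]
tcp_rot: [-1.571, 0.0, -0.056]
force: [0.7, -0.4, -0.5]
gripper_width: 26.0
```

```bash
python3 - <<'E'
from h import *
o,im,c=snap("wrist","w9.png"); print(o["time"],repr(o["position"]),repr(o["tcp_rot"]),np.abs(o["joint_velocities"]).max(),o["force"],o["moment"])
E
```

```text
12.6 array([568.48753113,  38.89736828, 202.62607528]) array([-1.57063605e+00,  1.51771796e-04, -5.59869749e-02]) 0.0014239400400652548 [ 0.72059993 -0.37901311 -0.46237519] [0.03001885 0.01075663 0.01643634]
```

View pics/w9.png

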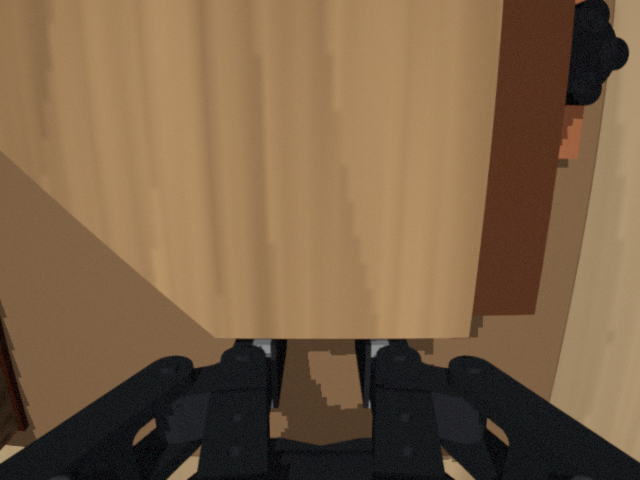

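carry_out([
  [0, 0, 0, 0.05, 0.6, 0, 0.4],
  [0, 0, 0, 0.05, 0.6, 0, 0.4],
  [0, 0, 0, 0, 0.6, 0, 0.4],
  [0, 0, 0, 0, 0.6, 0, 0.4],
  [0, 0, 0, 0, 0.6, 0, 0.4],
  [0, 0, 0, 0, 0, 0, 0.4],
  [0, 0, 0, 0, 0, 0, 0.4],
  [0, 0, 0, 0, 0, 0, 0.4],
])

```text
time: 13.45
position: [568.6, 41.9, 202.7]
tcp_rot: [-1.571, -0.0, -0.056]
force: [-0.1, 0.5, 0.3]
gripper_width: 25.6
```

carry_out([
  [0, 0, 0, 0.05, 0.5, 0, 0.4],
  [0, 0, 0, 0.05, 0.5, 0, 0.4],
  [0, 0, 0, 0, 0.5, 0, 0.4],
  [0, 0, 0, 0, 0.5, 0, 0.4],
  [0, 0, 0, 0, 0, 0, 0.4],
  [0, 0, 0, 0, 0, 0, 0.4],
  [0, 0, 0, 0, 0, 0, 0.4],
  [0, 0, 0, 0, 0, 0, 0.4],
])

```text
time: 14.25
position: [568.7, 43.8, 202.7]
tcp_rot: [-1.571, -0.0, -0.056]
force: [0.8, -1.1, 0.6]
gripper_width: 25.6
```

carry_out([
  [0, 0, 0, 0.05, 0.5, 0, 0.4],
  [0, 0, 0, 0.05, 0.5, 0, 0.4],
  [0, 0, 0, 0, 0.5, 0, 0.4],
  [0, 0, 0, 0, 0, 0, 0.4],
  [0, 0, 0, 0, 0, 0, 0.4],
  [0, 0, 0, 0, 0, 0, 0.4],
  [0, 0, 0, 0, 0, 0, 0.4],
  [0, 0, 0, 0, 0, 0, 0.4],
])

```text
time: 15.05
position: [568.8, 45.1, 202.7]
tcp_rot: [-1.571, 0.0, -0.056]
force: [0.3, -5.2, 0.6]
gripper_width: 25.6
```

```bash
python3 - <<'E'
from h import *
o,im,c=snap("wrist","w10.png"); print(o["time"],repr(o["position"]),repr(o["tcp_rot"]),np.abs(o["joint_velocities"]).max(),o["force"],o["moment"])
E
```

```text
15.05 array([568.83507103,  45.12228804, 202.68501254]) array([-1.57108390e+00,  1.39738094e-05, -5.61180395e-02]) 0.0010621306633041038 [ 0.25542999 -5.21898938  0.55278936] [-0.70192141 -0.03264479  0.05482894]
```

View pics/w10.png

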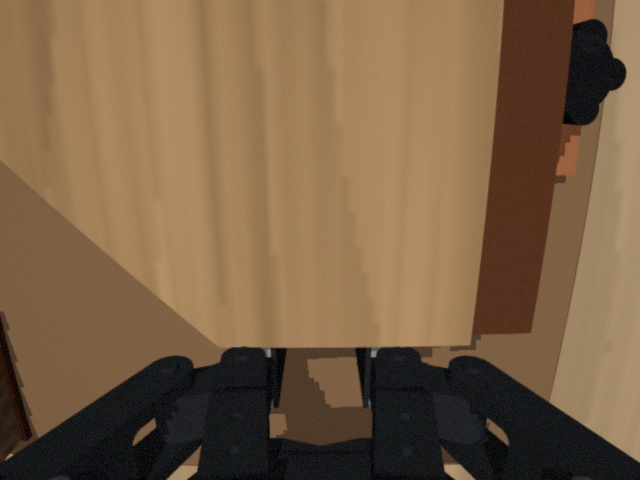

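carry_out([
  [0, 0, 0, 0, 0.3, 0, 0.4],
  [0, 0, 0, 0, 0.3, 0, 0.4],
  [0, 0, 0, 0, 0, 0, 0.4],
  [0, 0, 0, 0, 0, 0, 0.4],
  [0, 0, 0, 0, 0, 0, 0.4],
  [0, 0, 0, 0, 0, 0, 0.4],
  [0, 0, 0, 0, 0, 0, 0.4],
  [0, 0, 0, 0, 0, 0, 0.4],
])

```text
time: 15.9
position: [568.9, 45.3, 202.7]
tcp_rot: [-1.572, -0.0, -0.056]
force: [-0.8, -9.6, 1.5]
gripper_width: 25.7
```

```bash
python3 - <<'E'
from h import *
o=ctrl.get_obs(); print(o["time"],o["position"],o["tcp_rot"],o["force"],o["moment"],o["joint_efforts"])
E
```

```text
15.9 [568.86125816  45.3018315  202.70341833] [-1.57171296e+00 -3.53062058e-05 -5.62805725e-02] [-0.78957426 -9.57515633  1.46674817] [-1.29908155  0.04957513  0.04269976] [  5.44414088 -62.13180542 -28.5456866    1.68194678  -0.12972806
   0.09990285]
```

carry_out([
  [0, 0, 0, 0, -8, 0, 0.4],
  [0, 0, 0, 0, 0, 30, 0.4],
  [0, 0, 0, 0, 0, 40, 0.4],
  [0, 0, 0, 0, 20, 30, 0.4],
  [0, 0, 0, 0, 32, 0, 0.4],
  [0, 0, 0, 0, 0, 0, 0.4],
  [0, 0, 0, 0, 0, 0, 0.4],
  [0, 0, 0, 0, 0, 0, 0.4],
])

```text
time: 16.7
position: [568.8, 89.3, 302.1]
tcp_rot: [-1.571, 0.001, -0.056]
force: [-0.2, -0.4, 1.0]
gripper_width: 25.8
```

```bash
python3 - <<'E'
from h import *
o,im,c=snap("wrist","w11.png"); print(o["time"],repr(o["position"]),repr(o["tcp_rot"]),np.abs(o["joint_velocities"]).max(),o["force"],o["moment"])
z=im[60:300,230:550,::-1]
cv2.imwrite("pics/w11z.png",cv2.resize(z,None,fx=2.5,fy=2.5,interpolation=cv2.INTER_CUBIC))
E
```

```text
16.7 array([568.77026849,  89.29233353, 302.14848419]) array([-1.57087001e+00,  1.04995815e-03, -5.63312399e-02]) 0.009379173285468435 [-0.18887425 -0.42254536  1.02232898] [-0.0096065  -0.00361834 -0.01566934]
```

View pics/w11.png

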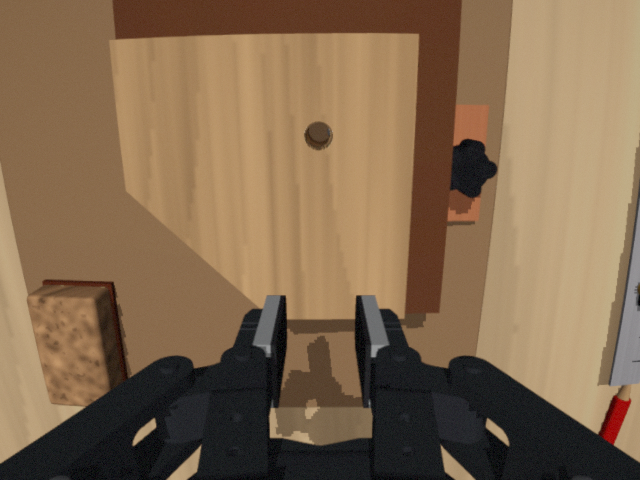

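```bash
python3 - <<'E'
from h import *
im=cv2.imread("pics/w11.png")
cv2.imwrite("pics/w11h.png",cv2.resize(im[105:165,288:348],None,fx=10,fy=10,interpolation=cv2.INTER_CUBIC))
o={"position":np.array([568.770,89.292,302.148]),"tcp_rot":np.array([-1.57087,0.00105,-0.05633])}
c=cam("wrist",o)
print(onz(c,[(318,135)],70)); 
P=np.array([571.3,152.1,0])
for z in [70,58,46,34,12]: print(z,proj(c,onz(c,[(318,135)],70)[0]*[1,1,0]+[0,0,z]))
E
```

```text
[[571.42563244 152.57482494  70.        ]]
70 [[318. 135.]]
58 [[318.17072737 133.56834546]]
46 [[318.32359638 132.28668304]]
34 [[318.46126905 131.13262072]]
12 [[318.68109106 129.29030909]]
```

View pics/w11h.png

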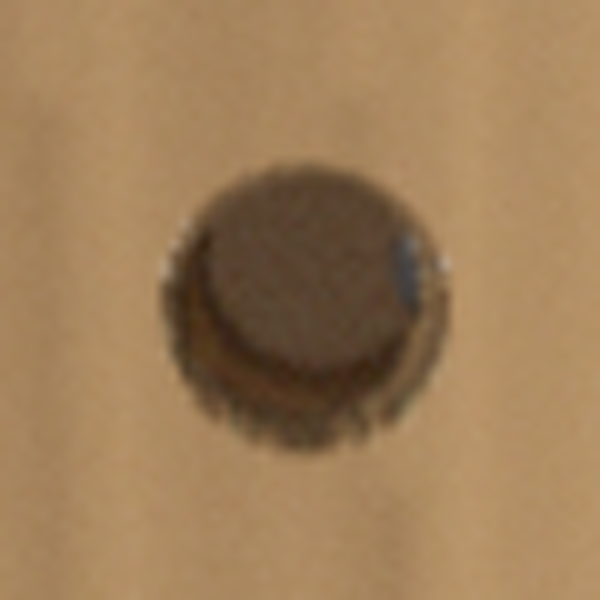

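carry_out([
  [0, 0, -0.147, -14.5, 9, 0, 0.4],
  [0, 0, -0.147, -14.5, 9, 0, 0.4],
  [0, 0, -0.147, -14.5, 9, 0, 0.4],
  [0, 0, -0.147, -14.5, 9, 0, 0.4],
  [0, 0, -0.147, -14.5, 9, 0, 0.4],
  [0, 0, -0.147, -14.5, 9, 0, 0.4],
  [0, 0, -0.147, -14.5, 9, 0, 0.4],
  [0, 0, -0.147, -14.5, 8, 0, 0.4],
])

```text
time: 17.55
position: [452.4, 160.6, 302.5]
tcp_rot: [-1.571, 0.0, -1.239]
force: [-0.0, -0.4, -0.6]
gripper_width: 25.3
```

carry_out([
  [0, 0, -0.13, 0, 0, 0, 0.4],
  [0, 0, -0.13, 0, 0, 0, 0.4],
  [0, 0, -0.13, 0, 0, 0, 0.4],
  [0, 0, 0, 0, 0, -35, 0.4],
  [0, 0, 0, 0, 0, -35, 0.4],
  [0, 0, 0, 0, 0, -25, 0.4],
  [0, 0, 0, 0, 0, -4, 0.4],
  [0, 0, 0, 0, 0, 0, 0.4],
])

```text
time: 18.35
position: [453.0, 160.5, 203.6]
tcp_rot: [-1.572, -0.0, -1.623]
force: [-0.3, 0.1, 0.5]
gripper_width: 25.7
```

carry_out([
  [0, 0, 0, 2, -0.1, 0, 0.4],
  [0, 0, 0, 2, -0.1, 0, 0.4],
  [0, 0, 0, 1.5, -0.1, 0, 0.4],
  [0, 0, 0, 1, -0.1, 0, 0.4],
  [0, 0, 0, 1, -0.1, 0, 0.4],
  [0, 0, 0, 0, 0, 0, 0.4],
  [0, 0, 0, 0, 0, 0, 0.4],
  [0, 0, 0, 0, 0, 0, 0.4],
])

```text
time: 19.15
position: [460.3, 160.4, 203.7]
tcp_rot: [-1.571, 0.0, -1.622]
force: [-0.3, -0.0, 1.2]
gripper_width: 25.8
```

carry_out([
  [0, 0, 0, 0.5, 0, 0, 0.4],
  [0, 0, 0, 0.5, 0, 0, 0.4],
  [0, 0, 0, 0.5, 0, 0, 0.4],
  [0, 0, 0, 0.5, 0, 0, 0.4],
  [0, 0, 0, 0.5, 0, 0, 0.4],
  [0, 0, 0, 0.3, 0, 0, 0.4],
  [0, 0, 0, 0, 0, 0, 0.4],
  [0, 0, 0, 0, 0, 0, 0.4],
])

```text
time: 19.95
position: [463.1, 160.4, 203.7]
tcp_rot: [-1.571, 0.0, -1.622]
force: [-0.3, -0.1, -0.1]
gripper_width: 25.6
```

carry_out([
  [0, 0, 0, 0.3, 0, 0, 0.4],
  [0, 0, 0, 0.3, 0, 0, 0.4],
  [0, 0, 0, 0, 0, 0, 0.4],
  [0, 0, 0, 0, 0, 0, 0.4],
  [0, 0, 0, 0, 0, 0, 0.4],
  [0, 0, 0, 0, 0, 0, 0.4],
  [0, 0, 0, 0, 0, 0, 0.4],
  [0, 0, 0, 0, 0, 0, 0.4],
])

```text
time: 20.75
position: [463.7, 160.4, 203.7]
tcp_rot: [-1.571, 0.0, -1.622]
force: [0.1, -0.7, -0.0]
gripper_width: 25.6
```

carry_out([
  [0, 0, 0, 0.3, 0, 0, 0.4],
  [0, 0, 0, 0.3, 0, 0, 0.4],
  [0, 0, 0, 0.2, 0, 0, 0.4],
  [0, 0, 0, 0, 0, 0, 0.4],
  [0, 0, 0, 0, 0, 0, 0.4],
  [0, 0, 0, 0, 0, 0, 0.4],
  [0, 0, 0, 0, 0, 0, 0.4],
  [0, 0, 0, 0, 0, 0, 0.4],
])

```text
time: 21.55
position: [464.5, 160.4, 203.6]
tcp_rot: [-1.571, -0.0, -1.622]
force: [-1.9, 0.2, 0.6]
gripper_width: 25.6
```

```bash
python3 - <<'E'
from h import *
o=ctrl.get_obs(); print(o["time"],o["position"],o["tcp_rot"],o["force"],o["moment"])
E
```

```text
21.55 [464.49103985 160.41074855 203.63356116] [-1.57092362e+00 -3.43704815e-05 -1.62200353e+00] [-1.8564445   0.16747688  0.56076124] [0.09340128 0.2939693  0.00992437]
```

carry_out([
  [0, 0, 0, 0.3, 0, 0, 0.4],
  [0, 0, 0, 0.2, 0, 0, 0.4],
  [0, 0, 0, 0, 0, 0, 0.4],
  [0, 0, 0, 0, 0, 0, 0.4],
  [0, 0, 0, 0, 0, 0, 0.4],
  [0, 0, 0, 0, 0, 0, 0.4],
  [0, 0, 0, 0, 0, 0, 0.4],
  [0, 0, 0, 0, 0, 0, 0.4],
])

```text
time: 22.35
position: [464.8, 160.4, 203.6]
tcp_rot: [-1.572, -0.0, -1.622]
force: [-5.0, -0.3, 2.6]
gripper_width: 25.7
```

```bash
python3 - <<'E'
from h import *
o=ctrl.get_obs(); print(o["time"],o["position"],o["tcp_rot"],o["force"],o["moment"])
E
```

```text
22.35 [464.82747053 160.43838695 203.60051425] [-1.57163539e+00 -1.46804964e-04 -1.62194276e+00] [-4.99834392 -0.27989178  2.59955384] [0.09867248 0.79263126 0.01581257]
```

carry_out([
  [0, 0, 0, 0.2, 0, 0, 0.4],
  [0, 0, 0, 0.2, 0, 0, 0.4],
  [0, 0, 0, 0, 0, 0, 0.4],
  [0, 0, 0, 0, 0, 0, 0.4],
  [0, 0, 0, 0, 0, 0, 0.4],
  [0, 0, 0, -4, 0, 0, 0.4],
  [0, 0, 0, -4, 0, 0, 0.4],
  [0, 0, 0, 0, 0, 40, -1],
])

```text
time: 23.15
position: [456.1, 160.1, 240.5]
tcp_rot: [-1.578, -0.002, -1.622]
force: [0.4, -0.0, 0.6]
gripper_width: 39.2
```

carry_out([
  [0, 0, 0, 10, -1, 30, -1],
  [0, 0, 0, 15, -1, 30, -1],
  [0, 0, 0, 15, -1, 0, -1],
  [0, 0, 0, 0, 0, 0, -1],
  [0, 0, 0, 0, 0, 0, -1],
  [0, 0, 0, 0, 0, 0, -1],
  [0, 0, 0, 0, 0, 0, -1],
  [0, 0, 0, 0, 0, 0, -1],
])

```text
time: 23.95
position: [497.1, 157.5, 303.5]
tcp_rot: [-1.571, -0.0, -1.622]
force: [-0.0, -0.4, -0.5]
gripper_width: 85.3
```

```bash
python3 - <<'E'
from h import *
o,im,c=snap("wrist","w12.png"); print(o["time"],repr(o["position"]),repr(o["tcp_rot"]),np.abs(o["joint_velocities"]).max(),o["force"],o["gripper_width"])
g=cv2.cvtColor(im,cv2.COLOR_RGB2GRAY)
u0,v0=proj(c,[571.4,152.5,70])[0]; print(u0,v0)
u0,v0=int(u0)-30,int(v0)-30
z=im[v0:v0+60,u0:u0+60,::-1]; cv2.imwrite("pics/w12h.png",cv2.resize(z,None,fx=10,fy=10,interpolation=cv2.INTER_CUBIC)); print(u0,v0)
m=(g[v0:v0+60,u0:u0+60]<0.72*np.median(g[v0:v0+60,u0:u0+60])).astype(np.uint8)
cs,_=cv2.findContours(m,cv2.RETR_EXTERNAL,cv2.CHAIN_APPROX_NONE); k=max(cs,key=cv2.contourArea)
(cu,cv_),r=cv2.minEnclosingCircle(k); print(cu+u0,cv_+v0,r, onz(c,[(cu+u0,cv_+v0)],70), "r mm",r*(c[3][2]-70)/423)
E
```

```text
23.95 array([497.13446305, 157.49005608, 303.45311048]) array([-1.57124073e+00, -1.25647342e-04, -1.62181521e+00]) 0.006346679841700237 [-0.03219573 -0.37193105 -0.45530129] 85.34969098036292
323.5643084348262 110.86059035830097
293 80
324.0869560241699 109.7391300201416 14.591251373291016 [[571.89460485 152.23287127  70.        ]] r mm 7.024454174244394
```

View pics/w12.png

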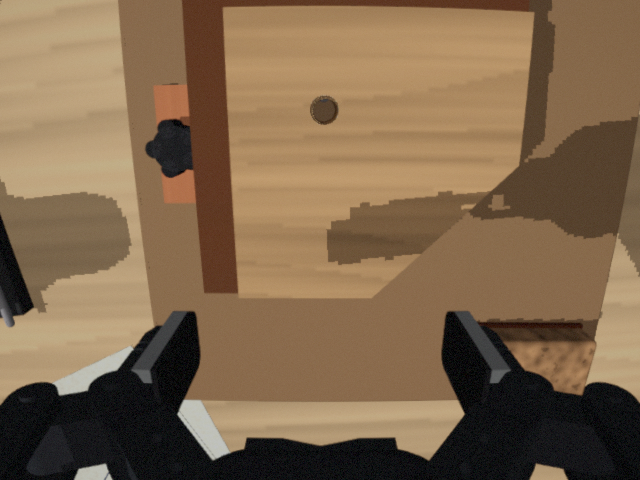

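View pics/w12h.png

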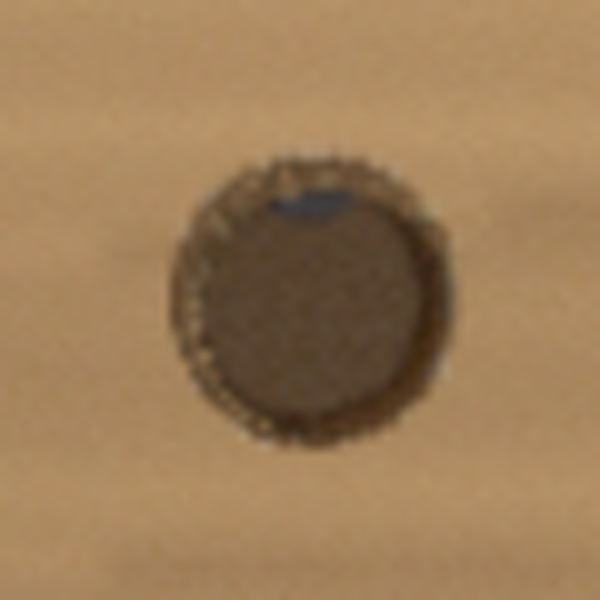

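carry_out([
  [0, 0, -0.011, -10, -46, 0, -1],
  [0, 0, -0.011, -10, -46, 0, -1],
  [0, 0, -0.011, -10, -46, 0, -1],
  [0, 0, -0.011, -10, -46, 0, -1],
  [0, 0, -0.011, -10, -46, 0, -1],
  [0, 0, -0.011, -10, -46, 0, -1],
  [0, 0, -0.011, -10, -46, 0, -1],
  [0, 0, -0.011, -10, -46, 0, -1],
])

```text
time: 24.8
position: [416.6, -212.3, 303.9]
tcp_rot: [-1.57, -0.0, -1.71]
force: [1.2, 0.1, 0.1]
gripper_width: 85.4
```

carry_out([
  [0, 0, 0, -7, -25, 0, -1],
  [0, 0, 0, -7, -25, 0, -1],
  [0, 0, 0, 0, 0, 0, -1],
  [0, 0, 0, 0, 0, 0, -1],
  [0, 0, 0, 0, 0, 0, -1],
  [0, 0, 0, 0, 0, 0, -1],
  [0, 0, 0, 0, 0, 0, -1],
  [0, 0, 0, 0, 0, 0, -1],
])

```text
time: 25.6
position: [403.6, -260.2, 303.7]
tcp_rot: [-1.571, -0.0, -1.709]
force: [-0.3, 0.3, 0.5]
gripper_width: 85.4
```

```bash
python3 - <<'E'
from h import *
o,im,c=snap("wrist","w13.png"); print(o["time"],repr(o["position"]),repr(o["tcp_rot"]),np.abs(o["joint_velocities"]).max(),o["force"],o["gripper_width"])
hsv=cv2.cvtColor(im,cv2.COLOR_RGB2HSV)
m=((hsv[...,0]<8)|(hsv[...,0]>172))&(hsv[...,1]>200)&(hsv[...,2]>60)
n,l,s,ce=cv2.connectedComponentsWithStats(m.astype(np.uint8))
i=1+np.argmax(s[1:,4]); print(s[i],ce[i]); k=(l==i).astype(np.uint8)
cs,_=cv2.findContours(k,cv2.RETR_EXTERNAL,cv2.CHAIN_APPROX_NONE)
(u,v),r=cv2.minEnclosingCircle(max(cs,key=cv2.contourArea)); print(u,v,r)
print(onz(c,[ce[i],(u,v)],104),onz(c,[ce[i],(u,v)],90),"r",r*(c[3][2]-104)/423)
E
```

```text
25.6 array([ 403.58148841, -260.19358924,  303.71854431]) array([-1.57076281e+00, -2.56303821e-05, -1.70927909e+00]) 0.0033970333568472152 [-0.27334413  0.27169422  0.51160902] 85.3809393074031
[ 291   79   62   64 3042] [321.15844839 110.20282709]
321.08026123046875 110.21585083007812 31.802595138549805
[[ 477.7958288  -270.52474188  104.        ]
 [ 477.79512149 -270.49403905  104.        ]] [[ 477.74320337 -270.52830466   90.        ]
 [ 477.74243779 -270.49507247   90.        ]] r 12.776680593967765
```

View pics/w13.png

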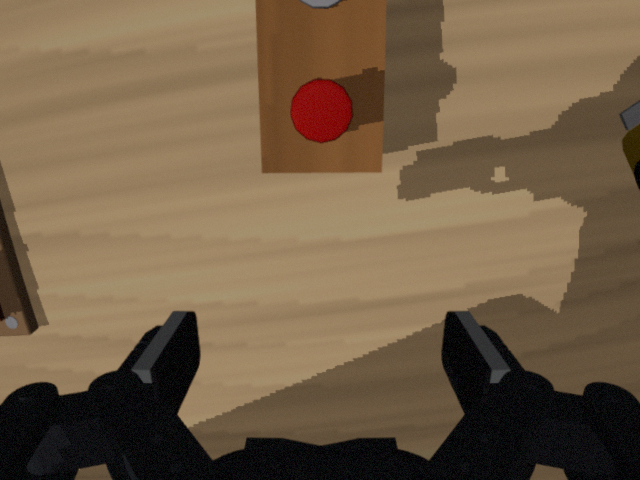

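carry_out([
  [0, 0, 0, 37, -5.2, 0, -1],
  [0, 0, 0, 37.2, -5.1, 0, -1],
  [0, 0, 0, 0, 0, -25, -1],
  [0, 0, 0, 0, 0, -25, -1],
  [0, 0, 0, 0, 0, -10, -1],
  [0, 0, 0, 0, 0, 0, -1],
  [0, 0, 0, 0, 0, 0, 0],
  [0, 0, 0, 0, 0, 0, 0.2],
], force=40)

```text
time: 26.45
position: [477.8, -271.1, 245.0]
tcp_rot: [-1.569, -0.001, -1.71]
force: [0.2, 0.0, 0.5]
gripper_width: 59.0
```

carry_out([
  [0, 0, 0, 0, 0, 0, 0.4],
  [0, 0, 0, 0, 0, 0, 0.5],
  [0, 0, 0, 0, 0, 0, 0.6],
  [0, 0, 0, 0, 0, 0, 0.8],
  [0, 0, 0, 0, 0, 0, 1],
  [0, 0, 0, 0, 0, 0, 1],
  [0, 0, 0, 0, 0, 0, 1],
  [0, 0, 0, 0, 0, 0, 1],
])

```text
time: 27.25
position: [477.7, -270.9, 244.4]
tcp_rot: [-1.57, -0.0, -1.71]
force: [-1.6, 0.0, 6.5]
gripper_width: 24.1
```

```bash
python3 - <<'E'
from h import *
o,im,c=snap("wrist","w14.png"); print(o["time"],repr(o["position"]),repr(o["tcp_rot"]),np.abs(o["joint_velocities"]).max(),o["force"],o["gripper_width"])
E
```

```text
27.25 array([ 477.6939149 , -270.9466125 ,  244.36820752]) array([-1.57002934e+00, -4.11398984e-04, -1.70996682e+00]) 0.00198911904881085 [-1.63866718  0.01335207  6.49875461] 24.093354945460405
```

View pics/w14.png

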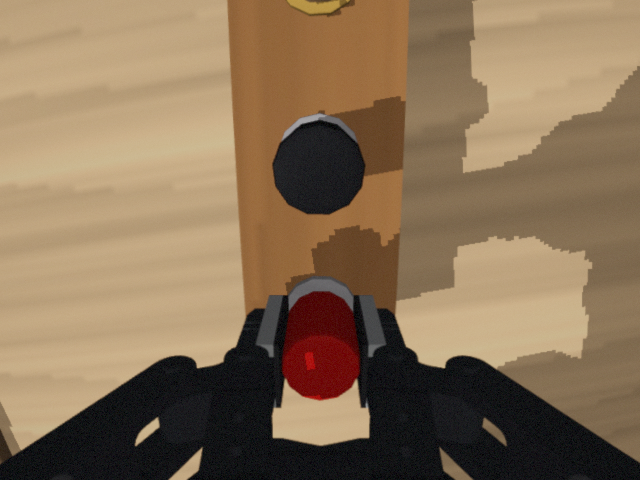

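carry_out([
  [0, 0, 0, 0, 0, 15, 1],
  [0, 0, 0, 0, 0, 35, 1],
  [0, 0, 0, 0, 0, 35, 1],
  [0, 0, 0, 0, 0, 15, 1],
  [0, 0, 0, 5, 20, 0, 1],
  [0, 0, 0, 9, 40, 0, 1],
  [0, 0, 0, 9, 42, 0, 1],
  [0, 0, 0, 9, 42, 0, 1],
])

```text
time: 28.1
position: [509.6, -125.5, 343.7]
tcp_rot: [-1.571, 0.0, -1.711]
force: [0.5, -0.7, -1.7]
gripper_width: 23.9
```

carry_out([
  [0, 0, 0, 10, 42, 0, 1],
  [0, 0, 0, 10, 42, 0, 1],
  [0, 0, 0, 10, 42, 0, 1],
  [0, 0, 0, 10, 42, 0, 1],
  [0, 0, 0, 10, 42, 0, 1],
  [0, 0, 0, 7, 42, 0, 1],
  [0, 0, 0, 5, 27, 0, 1],
  [0, 0, 0, 0, 0, 0, 1],
])

```text
time: 28.9
position: [571.6, 155.2, 343.2]
tcp_rot: [-1.571, 0.0, -1.707]
force: [-0.4, -1.2, -1.2]
gripper_width: 23.8
```

```bash
python3 - <<'E'
from h import *
o,im,c=snap("wrist","w15.png"); print(o["time"],repr(o["position"]),repr(o["tcp_rot"]),np.abs(o["joint_velocities"]).max(),o["force"],o["gripper_width"])
o,im,c=snap("scene","s15.png")
cv2.imwrite("pics/s15z.png",cv2.resize(im[130:280,230:410,::-1],None,fx=4,fy=4,interpolation=cv2.INTER_CUBIC))
E
```

```text
28.9 array([571.55549385, 155.17815239, 343.2223082 ]) array([-1.57132623e+00,  2.84066255e-04, -1.70658594e+00]) 0.06221916603727626 [-0.3869627  -1.21670376 -1.23363494] 23.771701786275234
```

View pics/w15.png

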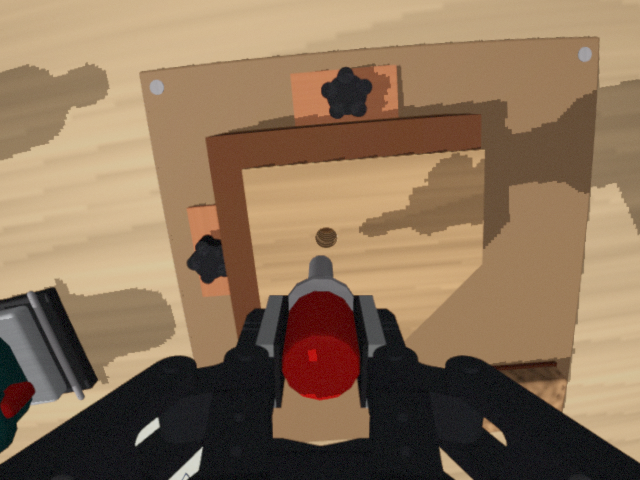

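View pics/s15z.png

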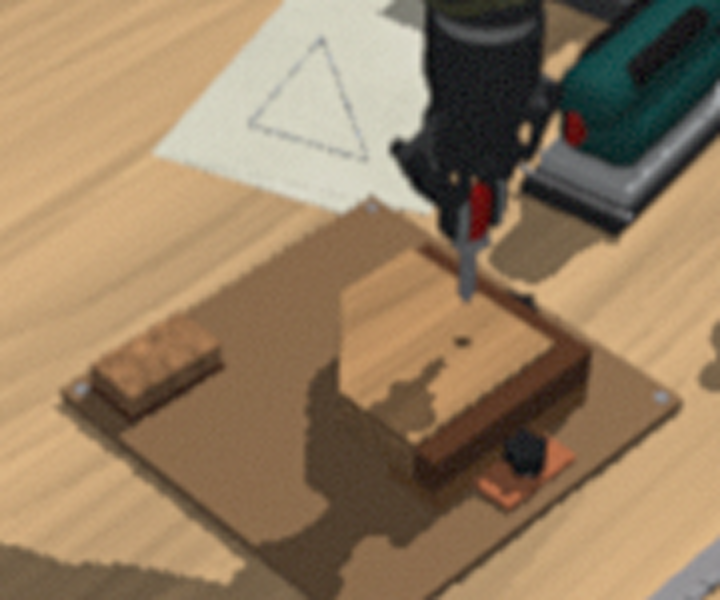

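```bash
python3 - <<'E'
from h import *
o=ctrl.get_obs(); print(o["position"])
oo=dict(position=np.array([571.555,155.178,343.222]),tcp_rot=np.array([-1.571326,0.000284,-1.706586]))
c=cam("wrist",oo)
print("hole",onz(c,[(326.3,237.7)],70))
p=oo["position"]
print("tip pred",proj(c,[p[0],p[1],106.8]),proj(c,[p[0]+3,p[1],106.8]),proj(c,[p[0],p[1],113.8]))
im=cv2.imread("pics/w15.png")
cv2.imwrite("pics/w15z.png",cv2.resize(im[220:320,270:370],None,fx=6,fy=6,interpolation=cv2.INTER_CUBIC))
E
```

```text
[571.49049048 152.41884562 343.29430533]
hole [[571.53174821 152.01339442  70.        ]]
tip pred [[321.10803995 259.33197243]] [[320.32960193 253.93114861]] [[321.11253978 264.10699473]]
```

View pics/w15z.png

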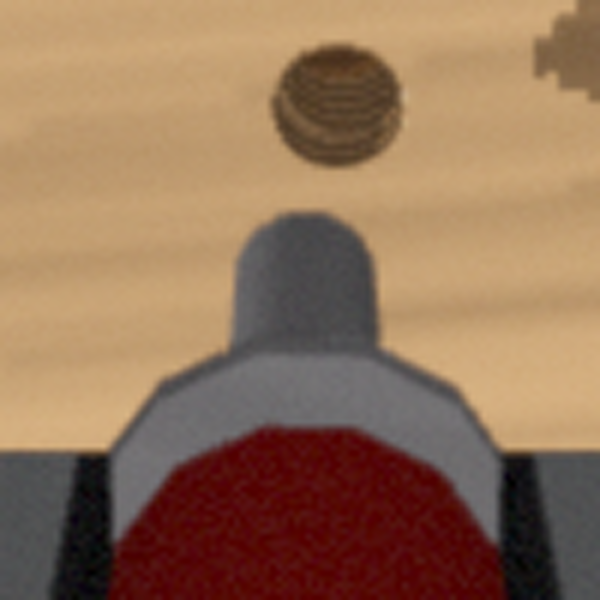

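carry_out([
  [0, 0, 0, 0.5, -0.2, -10, 1],
  [0, 0, 0, 0, 0, -12, 1],
  [0, 0, 0, 0, 0, -9, 1],
  [0, 0, 0, 0, 0, -3, 1],
  [0, 0, 0, 0, 0, -2, 1],
  [0, 0, 0, 0, 0, -2, 1],
  [0, 0, 0, 0, 0, -2, 1],
  [0, 0, 0, 0, 0, 0, 1],
])

```text
time: 29.8
position: [572.1, 151.9, 303.6]
tcp_rot: [-1.571, -0.0, -1.71]
force: [-0.3, -0.7, -1.2]
gripper_width: 23.9
```

```bash
python3 - <<'E'
from h import *
o,im,c=snap("wrist","w16.png"); print(o["time"],repr(o["position"]),repr(o["tcp_rot"]),np.abs(o["joint_velocities"]).max(),o["force"],o["moment"],o["gripper_width"])
cv2.imwrite("pics/w16z.png",cv2.resize(im[200:350,240:400,::-1],None,fx=4,fy=4,interpolation=cv2.INTER_CUBIC))
E
```

```text
29.8 array([572.08570362, 151.92593922, 303.61356879]) array([-1.57081062e+00, -1.30359552e-05, -1.70994298e+00]) 0.004863608409668288 [-0.26031015 -0.65242406 -1.15361707] [ 0.00805535 -0.03437346 -0.03503342] 23.86727875630728
```

View pics/w16z.png

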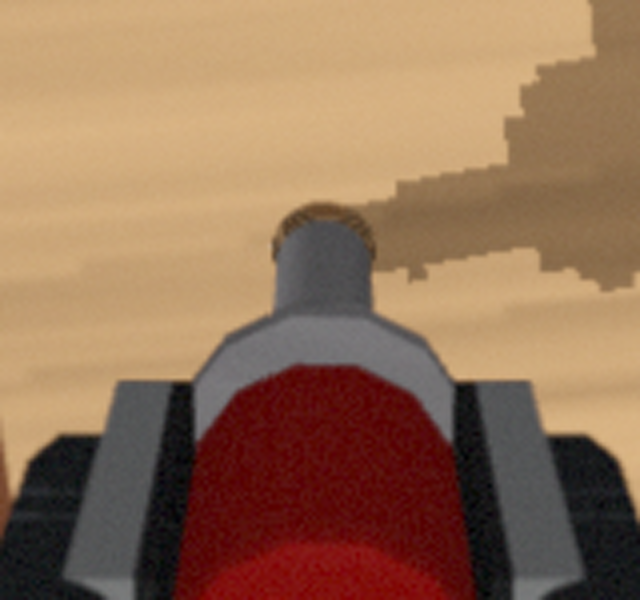

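carry_out([
  [0, 0, 0, 0, 0, -2, 1],
  [0, 0, 0, 0, 0, -2, 1],
  [0, 0, 0, 0, 0, -2, 1],
  [0, 0, 0, 0, 0, -2, 1],
  [0, 0, 0, 0, 0, -2, 1],
  [0, 0, 0, 0, 0, 0, 1],
  [0, 0, 0, 0, 0, 0, 1],
  [0, 0, 0, 0, 0, 0, 1],
])

```text
time: 30.65
position: [572.1, 151.9, 293.8]
tcp_rot: [-1.571, 0.0, -1.71]
force: [0.2, 0.2, -1.9]
gripper_width: 24.0
```

```bash
python3 - <<'E'
from h import *
o,im,c=snap("wrist","w17.png"); print(o["time"],repr(o["position"]),repr(o["tcp_rot"]),np.abs(o["joint_velocities"]).max(),o["force"],o["moment"],o["gripper_width"])
cv2.imwrite("pics/w17z.png",cv2.resize(im[200:350,240:400,::-1],None,fx=4,fy=4,interpolation=cv2.INTER_CUBIC))
E
```

```text
30.65 array([572.14533928, 151.90395204, 293.76362596]) array([-1.57066424e+00,  3.04673498e-05, -1.71003012e+00]) 0.001966372841145582 [ 0.2476814   0.17964768 -1.94085273] [-0.02987708  0.01828848 -0.0056648 ] 23.962772312713373
```

View pics/w17z.png

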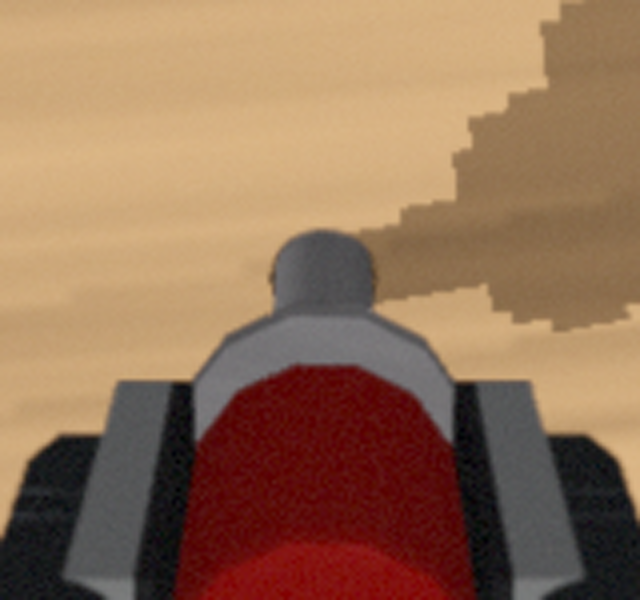

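carry_out([
  [0, 0, 0, -0.3, 0.1, -2, 1],
  [0, 0, 0, 0, 0, -2, 1],
  [0, 0, 0, 0, 0, -2, 1],
  [0, 0, 0, 0, 0, -2, 1],
  [0, 0, 0, 0, 0, -2, 1],
  [0, 0, 0, 0, 0, -2, 1],
  [0, 0, 0, 0, 0, 0, 1],
  [0, 0, 0, 0, 0, 0, 1],
])

```text
time: 31.5
position: [571.8, 152.0, 281.6]
tcp_rot: [-1.571, -0.0, -1.71]
force: [-0.4, -1.2, -1.8]
gripper_width: 23.9
```

carry_out([
  [0, 0, 0, 0, 0, -2, 1],
  [0, 0, 0, 0, 0, -2, 1],
  [0, 0, 0, 0, 0, -2, 1],
  [0, 0, 0, 0, 0, -2, 1],
  [0, 0, 0, 0, 0, -2, 1],
  [0, 0, 0, 0, 0, 0, 1],
  [0, 0, 0, 0, 0, 0, 1],
  [0, 0, 0, 0, 0, 0, 1],
])

```text
time: 32.3
position: [571.8, 152.0, 271.6]
tcp_rot: [-1.571, -0.0, -1.71]
force: [0.2, -1.7, -2.3]
gripper_width: 24.1
```

carry_out([
  [0, 0, 0, 0, -0.2, -1.5, 1],
  [0, 0, 0, 0, 0, -1.5, 1],
  [0, 0, 0, 0, 0, -1.5, 1],
  [0, 0, 0, 0, 0, -1.5, 1],
  [0, 0, 0, 0, 0, -1.5, 1],
  [0, 0, 0, 0, 0, -1.5, 1],
  [0, 0, 0, 0, 0, 0, 1],
  [0, 0, 0, 0, 0, 0, 1],
])

```text
time: 33.1
position: [571.8, 151.9, 262.7]
tcp_rot: [-1.571, 0.0, -1.71]
force: [-0.1, 0.0, -1.5]
gripper_width: 24.0
```

carry_out([
  [0, 0, 0, 0, 0, -0.6, 1],
  [0, 0, 0, 0, 0, -0.6, 1],
  [0, 0, 0, 0, 0, -0.6, 1],
  [0, 0, 0, 0, 0, -0.6, 1],
  [0, 0, 0, 0, 0, 0, 1],
  [0, 0, 0, 0, 0, 0, 1],
  [0, 0, 0, 0, 0, 0, 1],
  [0, 0, 0, 0, 0, 0, 1],
])

```text
time: 33.9
position: [571.8, 151.8, 260.3]
tcp_rot: [-1.571, 0.0, -1.71]
force: [-0.2, 0.1, -1.7]
gripper_width: 23.7
```

carry_out([
  [0, 0, 0, 0, 0, -0.6, 1],
  [0, 0, 0, 0, 0, -0.6, 1],
  [0, 0, 0, 0, 0, -0.6, 1],
  [0, 0, 0, 0, 0, 0, 1],
  [0, 0, 0, 0, 0, 0, 1],
  [0, 0, 0, 0, 0, 0, 1],
  [0, 0, 0, 0, 0, 0, 1],
  [0, 0, 0, 0, 0, 0, 1],
])

```text
time: 34.7
position: [571.8, 151.8, 258.5]
tcp_rot: [-1.571, 0.0, -1.71]
force: [-0.5, 0.3, -0.8]
gripper_width: 23.9
```

carry_out([
  [0, 0, 0, 0, 0, -0.5, 1],
  [0, 0, 0, 0, 0, -0.5, 1],
  [0, 0, 0, 0, 0, -0.5, 1],
  [0, 0, 0, 0, 0, 0, 1],
  [0, 0, 0, 0, 0, 0, 1],
  [0, 0, 0, 0, 0, 0, 1],
  [0, 0, 0, 0, 0, 0, 1],
  [0, 0, 0, 0, 0, 0, 1],
])

```text
time: 35.5
position: [571.8, 151.8, 256.9]
tcp_rot: [-1.571, -0.0, -1.71]
force: [-1.4, -0.2, -1.2]
gripper_width: 24.1
```

carry_out([
  [0, 0, 0, 0, 0, -0.4, 1],
  [0, 0, 0, 0, 0, -0.4, 1],
  [0, 0, 0, 0, 0, -0.4, 1],
  [0, 0, 0, 0, 0, 0, 1],
  [0, 0, 0, 0, 0, 0, 1],
  [0, 0, 0, 0, 0, 0, 1],
  [0, 0, 0, 0, 0, 0, 1],
  [0, 0, 0, 0, 0, 0, 1],
])

```text
time: 36.3
position: [571.8, 151.8, 255.8]
tcp_rot: [-1.571, -0.0, -1.71]
force: [-1.8, -0.8, 0.2]
gripper_width: 24.1
```

```bash
python3 - <<'E'
from h import *
o,im,c=snap("wrist","w18.png"); print(o["time"],repr(o["position"]),repr(o["tcp_rot"]),o["force"],o["moment"],o["gripper_width"])
o,im,c=snap("scene","s18.png")
cv2.imwrite("pics/s18z.png",cv2.resize(im[160:280,260:380,::-1],None,fx=5,fy=5,interpolation=cv2.INTER_CUBIC))
E
```

```text
36.3 array([571.8132267 , 151.82529614, 255.76842679]) array([-1.57082109e+00, -7.70961776e-06, -1.70996708e+00]) [-1.81783512 -0.7912418   0.15502222] [-0.14325349  0.44736333  0.00235039] 24.07326631353771
```

View pics/w18.png

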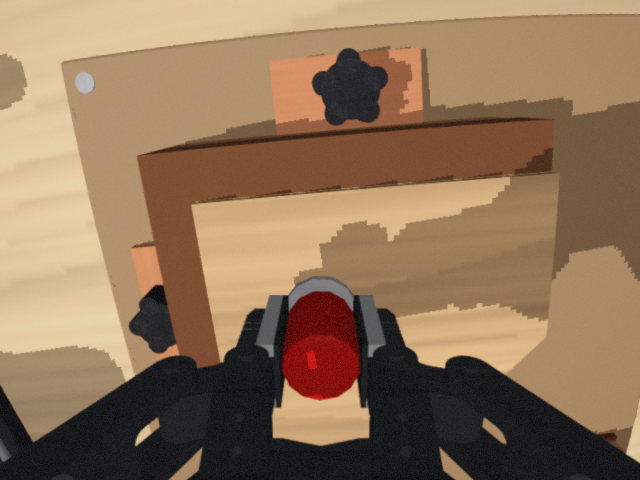

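View pics/s18z.png

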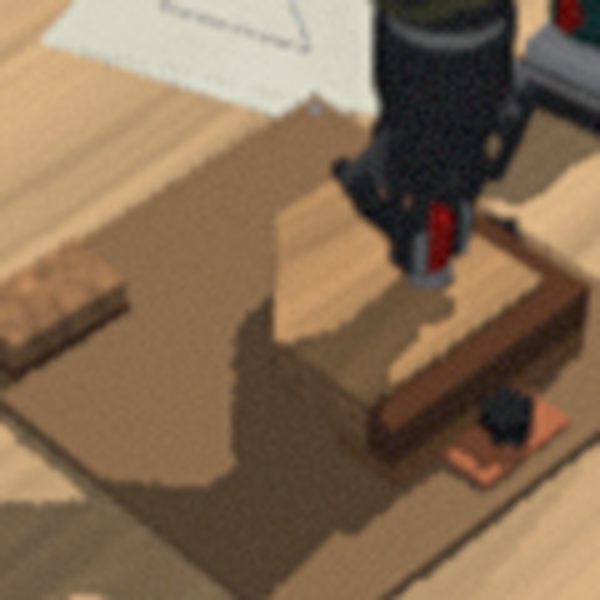

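carry_out([
  [0, 0, 0, 0, 0, -0.5, 1],
  [0, 0, 0, 0, 0, -0.5, 1],
  [0, 0, 0, 0, 0, -0.5, 1],
  [0, 0, 0, 0, 0, 0, 1],
  [0, 0, 0, 0, 0, 0, 1],
  [0, 0, 0, 0, 0, 0, 1],
  [0, 0, 0, 0, 0, 0, 1],
  [0, 0, 0, 0, 0, 0, 1],
])

```text
time: 37.2
position: [571.8, 151.8, 254.2]
tcp_rot: [-1.571, -0.0, -1.71]
force: [-1.8, -0.4, -0.5]
gripper_width: 23.8
```

```bash
python3 - <<'E'
from h import *
o=ctrl.get_obs(); print(o["time"],o["position"],o["tcp_rot"],o["force"],o["moment"],o["gripper_width"])
E
```

```text
37.2 [571.79425655 151.82486139 254.18560029] [-1.57095327e+00 -2.34455647e-05 -1.71000079e+00] [-1.76100651 -0.40262173 -0.46048338] [-0.11561483  0.48221429 -0.00684742] 23.83095952263402
```

carry_out([
  [0, 0, 0, 0, 0, -0.4, 1],
  [0, 0, 0, 0, 0, -0.4, 1],
  [0, 0, 0, 0, 0, -0.3, 1],
  [0, 0, 0, 0, 0, 0, 1],
  [0, 0, 0, 0, 0, 0, 1],
  [0, 0, 0, 0, 0, 0, 1],
  [0, 0, 0, 0, 0, 0, 1],
  [0, 0, 0, 0, 0, 0, 1],
])

```text
time: 38.0
position: [571.8, 151.8, 253.2]
tcp_rot: [-1.571, 0.0, -1.71]
force: [-2.9, -0.5, 1.0]
gripper_width: 23.9
```

carry_out([
  [0, 0, 0, 0, 0, -0.3, 1],
  [0, 0, 0, 0, 0, -0.3, 1],
  [0, 0, 0, 0, 0, 0, 1],
  [0, 0, 0, 0, 0, 0, 1],
  [0, 0, 0, 0, 0, 0, 1],
  [0, 0, 0, 0, 0, 0, 1],
  [0, 0, 0, 0, 0, 0, 1],
  [0, 0, 0, 0, 0, 0, 1],
])

```text
time: 38.8
position: [571.8, 151.8, 252.5]
tcp_rot: [-1.571, -0.0, -1.71]
force: [-2.0, -1.5, 0.6]
gripper_width: 23.8
```

carry_out([
  [0, 0, 0, 0, 0, -0.3, 1],
  [0, 0, 0, 0, 0, -0.3, 1],
  [0, 0, 0, 0, 0, 0, 1],
  [0, 0, 0, 0, 0, 0, 1],
  [0, 0, 0, 0, 0, 0, 1],
  [0, 0, 0, 0, 0, 0, 1],
  [0, 0, 0, 0, 0, 0, 1],
  [0, 0, 0, 0, 0, 0, 1],
])

```text
time: 39.6
position: [571.8, 151.8, 252.3]
tcp_rot: [-1.571, 0.0, -1.71]
force: [-3.9, -1.1, 5.0]
gripper_width: 24.0
```

```bash
python3 - <<'E'
from h import *
o,im,c=snap("wrist","w19.png"); print(o["time"],o["position"],o["tcp_rot"],o["force"],o["moment"],o["gripper_width"])
cv2.imwrite("pics/w19z.png",cv2.resize(im[250:410,240:400,::-1],None,fx=3.7,fy=3.7,interpolation=cv2.INTER_CUBIC))
i0=cv2.imread("pics/w15.png"); i1=im[:,:,::-1]
d=cv2.absdiff(i0[280:410,285:355],i1[280:410,285:355]); print("knob diff",d.mean())
cv2.imwrite("pics/cmp.png",cv2.resize(np.hstack([i0[250:410,260:380],i1[250:410,260:380]]),None,fx=3,fy=3))
o,im,c=snap("scene","s19.png")
cv2.imwrite("pics/s19z.png",cv2.resize(im[180:240,300:380,::-1],None,fx=8,fy=8,interpolation=cv2.INTER_CUBIC))
E
```

```text
39.6 [571.83691349 151.81224867 252.26336526] [-1.57052331e+00  1.08523571e-04 -1.71002160e+00] [-3.92825898 -1.09863489  4.96089855] [-0.22349417  0.89537679  0.06615058] 24.014048454176894
knob diff 16.512747252747253
```

View pics/cmp.png

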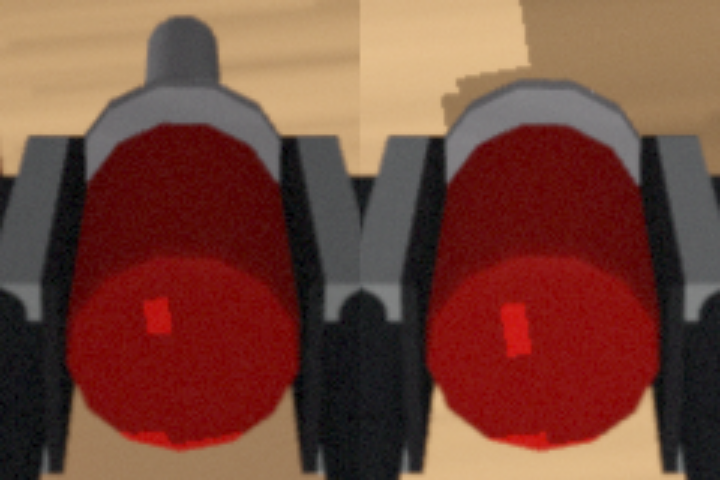

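View pics/s19z.png

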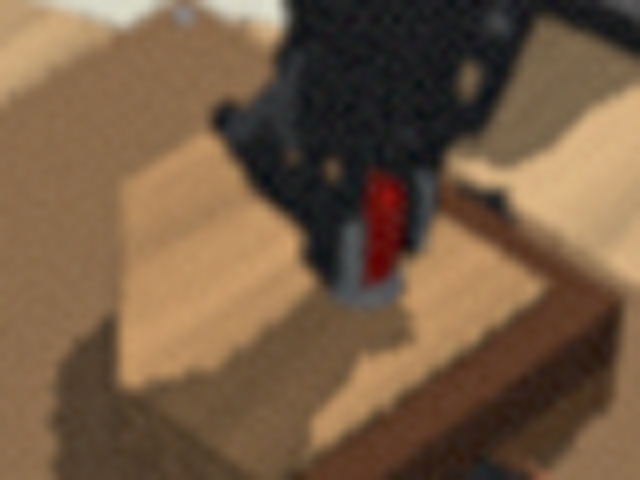

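carry_out([
  [0, 0, 0, 0, 0, -0.3, 1],
  [0, 0, 0, 0, 0, 0, 1],
  [0, 0, 0, 0, 0, 0, 1],
  [0, 0, 0, 0, 0, 0, 1],
  [0, 0, 0, 0, 0, 0, 1],
  [0, 0, 0, 0, 0, 0, 1],
  [0, 0, 0, 0, 0, 0, 1],
  [0, 0, 0, 0, 0, 0, 1],
])

```text
time: 40.5
position: [571.8, 151.8, 252.2]
tcp_rot: [-1.57, 0.0, -1.71]
force: [-4.8, -2.5, 7.8]
gripper_width: 23.9
```

```bash
python3 - <<'E'
from h import *
o=ctrl.get_obs(); print(o["time"],o["position"],o["tcp_rot"],o["force"],o["moment"],o["gripper_width"])
E
```

```text
40.5 [571.83100556 151.82817529 252.22427995] [-1.57042907e+00  8.98763051e-05 -1.70996511e+00] [-4.83687914 -2.53214356  7.75471726] [-0.30779507  1.21684462 -0.02865972] 23.899956285683505
```

carry_out([
  [0, 0, 0, 0, 0, 0, 0.2],
  [0, 0, 0, 0, 0, 0, -0.4],
  [0, 0, 0, 0, 0, 0, -1],
  [0, 0, 0, 0, 0, 0, -1],
  [0, 0, 0, 0, 0, 0, -1],
  [0, 0, 0, 0, 0, 0, -1],
  [0, 0, 0, 0, 0, 20, -1],
  [0, 0, 0, 0, 0, 30, -1],
])

```text
time: 41.3
position: [571.5, 151.8, 300.7]
tcp_rot: [-1.574, -0.001, -1.71]
force: [0.6, -0.7, -0.6]
gripper_width: 85.2
```

carry_out([
  [0, 0, 0, -10, 0, 30, -1],
  [0, 0, 0, -20, 2, 20, -1],
  [0, 0, 0, -30, 4, 0, -1],
  [0, 0, 0, -30, 4, 0, -1],
  [0, 0, 0, -20, 2, 0, -1],
  [0, 0, 0, 0, 0, 0, -1],
  [0, 0, 0, 0, 0, 0, -1],
  [0, 0, 0, 0, 0, 0, -1],
])

```text
time: 42.1
position: [462.4, 163.7, 351.7]
tcp_rot: [-1.57, 0.0, -1.71]
force: [0.8, -0.2, -0.2]
gripper_width: 85.5
```

```bash
python3 - <<'E'
from h import *
o,im,c=snap("wrist","w20.png"); print(o["time"],repr(o["position"]),repr(o["tcp_rot"]),o["force"],o["gripper_width"])
o,im,c=snap("scene","s20.png")
cv2.imwrite("pics/s20z.png",cv2.resize(im[170:270,260:390,::-1],None,fx=6,fy=6,interpolation=cv2.INTER_CUBIC))
E
```

```text
42.1 array([462.38401733, 163.74850865, 351.73647377]) array([-1.57046156e+00,  1.26761621e-04, -1.71026998e+00]) [ 0.79724918 -0.19623829 -0.20601851] 85.54079847996859
```

View pics/w20.png

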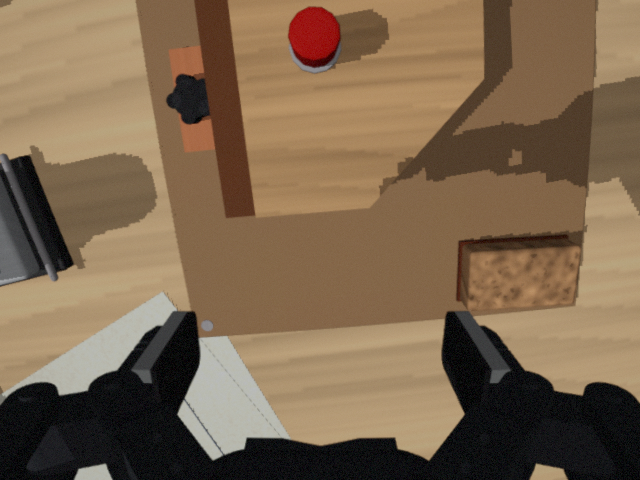

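View pics/s20z.png

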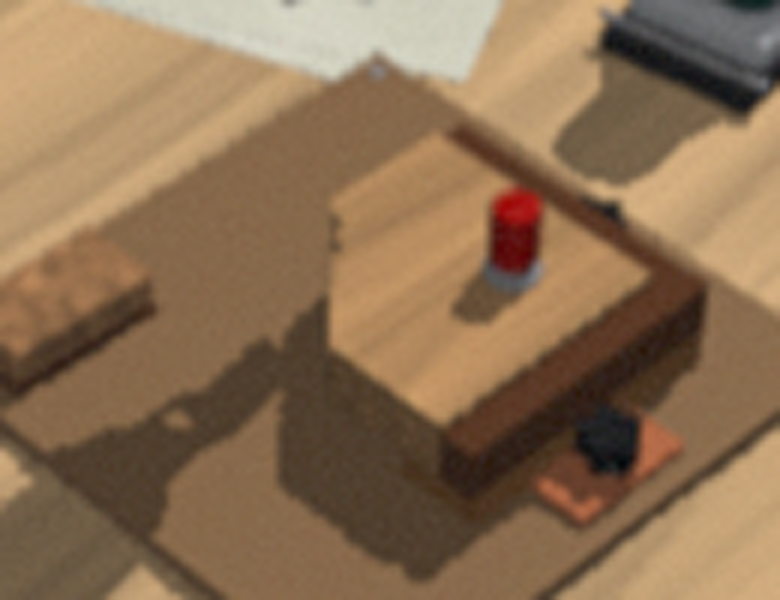

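```bash
python3 - <<'E'
from h import *
s=cam("scene")
im=cv2.imread("pics/s20.png"); hsv=cv2.cvtColor(im,cv2.COLOR_BGR2HSV)
m=((hsv[...,0]<8)|(hsv[...,0]>172))&(hsv[...,1]>180)&(hsv[...,2]>70)
m[:, :320]=0; m[:180]=0;m[240:]=0;m[:,380:]=0
ys,xs=np.nonzero(m); print("red bbox",xs.min(),xs.max(),ys.min(),ys.max())
f=lambda u,v:(260+u/6,170+v/6)
for z in (112,118):
    a=np.linspace(0,2*np.pi,40); P=np.c_[571.6+12.5*np.cos(a),152.3+12.5*np.sin(a),np.full(40,z)]; q=proj(s,P); print(z,q.min(0),q.max(0))
for z in (78,84):
    P=np.c_[571.6+12.5*np.cos(a),152.3+12.5*np.sin(a),np.full(40,z)]; q=proj(s,P); print(z,"knob bottom max v",q.max(0))
# calibration reference: red knob start in block, top z=104
im0=cv2.imread("pics/scene0.png"); hsv=cv2.cvtColor(im0,cv2.COLOR_BGR2HSV)
m=((hsv[...,0]<8)|(hsv[...,0]>172))&(hsv[...,1]>180)&(hsv[...,2]>70); m[:,:190]=0;m[:,225:]=0;m[:260]=0;m[300:]=0
ys,xs=np.nonzero(m); print("ref bbox",xs.min(),xs.max(),ys.min(),ys.max())
for z in (104,70):
    P=np.c_[477.75+12.5*np.cos(a),-270.7+12.5*np.sin(a),np.full(40,z)]; q=proj(s,P); print(z,q.min(0),q.max(0))
# wrist
oo=dict(position=np.array([462.384,163.7485,351.7365]),tcp_rot=np.array([-1.57046,0.000127,-1.71027])); c=cam("wrist",oo)
im=cv2.imread("pics/w20.png"); hsv=cv2.cvtColor(im,cv2.COLOR_BGR2HSV)
m=((hsv[...,0]<8)|(hsv[...,0]>172))&(hsv[...,1]>200)&(hsv[...,2]>60)
n,l,st,ce=cv2.connectedComponentsWithStats(m.astype(np.uint8)); i=1+np.argmax(st[1:,4]); print(st[i],ce[i])
for z in (112,118):
    P=np.c_[571.6+12.5*np.cos(a),152.3+12.5*np.sin(a),np.full(40,z)]; q=proj(c,P); print(z,q.min(0),q.max(0),np.ptp(q,axis=0))
E
```

```text
red bbox 342 349 201 214
112 [341.52741434 200.35503059] [350.6353634  206.45503969]
118 [341.62309967 198.72390939] [350.7574376  204.82143132]
78 knob bottom max v [349.95529735 215.53656644]
84 knob bottom max v [350.07388226 213.9553279 ]
ref bbox 200 209 271 284
104 [198.75988844 269.24840093] [209.02162002 277.04902859]
70 [200.80051698 278.17676676] [210.87183503 285.94503438]
[ 289    7   51   60 2268] [313.69268078  34.9122575 ]
112 [285.8698859   4.2531563] [339.96777171  61.10152429] [54.09788581 56.84836799]
118 [284.80535619   1.07575085] [340.54807459  59.67430117] [55.74271841 58.59855032]
```

carry_out([
  [0, 0, 0, 36, -4, 0, 1],
  [0, 0, 0, 37, -4, 0, 1],
  [0, 0, 0, 36, -3.5, 0, 1],
  [0, 0, 0, 0, 0, 0, 1],
  [0, 0, 0, 0, 0, 0, 1],
  [0, 0, 0, 0, 0, -20, 1],
  [0, 0, 0, 0, 0, -20, 1],
  [0, 0, 0, 0, 0, -14, 1],
])

```text
time: 43.0
position: [570.0, 152.5, 296.6]
tcp_rot: [-1.572, -0.0, -1.71]
force: [0.3, 0.1, 0.3]
gripper_width: -0.1
```

carry_out([
  [0, 0, 0, 0, 0, -2, 1],
  [0, 0, 0, 0, 0, -2, 1],
  [0, 0, 0, 0, 0, -1, 1],
  [0, 0, 0, 0, 0, 0, 1],
  [0, 0, 0, 0, 0, 0, 1],
  [0, 0, 0, 0, 0, 0, 1],
  [0, 0, 0, 0, 0, 0, 1],
  [0, 0, 0, 0, 0, 0, 1],
])

```text
time: 43.8
position: [570.8, 152.3, 292.8]
tcp_rot: [-1.571, 0.0, -1.71]
force: [-0.2, -0.7, 0.0]
gripper_width: -0.1
```

```bash
python3 - <<'E'
from h import *
o,im,c=snap("wrist","w21.png"); print(o["time"],repr(o["position"]),repr(o["tcp_rot"]),o["force"],o["gripper_width"])
E
```

```text
43.8 array([570.82411533, 152.31937807, 292.7713149 ]) array([-1.57064910e+00,  3.36059636e-05, -1.71000670e+00]) [-0.20320125 -0.68368593  0.01922523] -0.06065102199668326
```

View pics/w21.png

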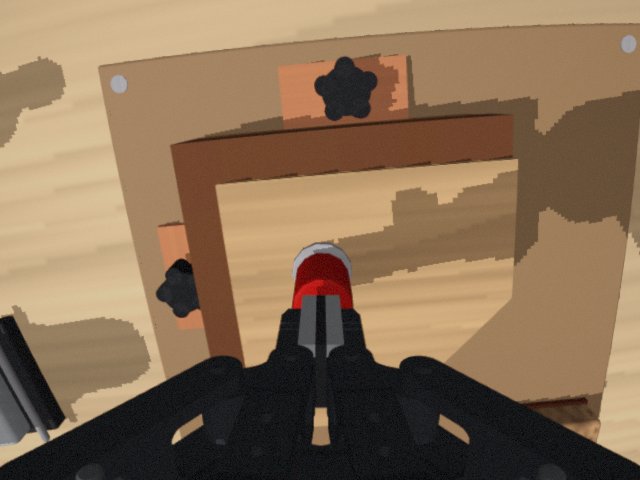

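carry_out([
  [0, 0, 0, 0, 0, -1, 1],
  [0, 0, 0, 0, 0, -1, 1],
  [0, 0, 0, 0, 0, -1, 1],
  [0, 0, 0, 0, 0, -1, 1],
  [0, 0, 0, 0, 0, 0, 1],
  [0, 0, 0, 0, 0, 0, 1],
  [0, 0, 0, 0, 0, 0, 1],
  [0, 0, 0, 0, 0, 0, 1],
])

```text
time: 44.65
position: [570.8, 152.3, 288.7]
tcp_rot: [-1.571, 0.0, -1.71]
force: [0.2, -0.5, 0.3]
gripper_width: -0.2
```

carry_out([
  [0, 0, 0, 0, 0, -0.5, 1],
  [0, 0, 0, 0, 0, -0.5, 1],
  [0, 0, 0, 0, 0, -0.5, 1],
  [0, 0, 0, 0, 0, -0.5, 1],
  [0, 0, 0, 0, 0, 0, 1],
  [0, 0, 0, 0, 0, 0, 1],
  [0, 0, 0, 0, 0, 0, 1],
  [0, 0, 0, 0, 0, 0, 1],
])

```text
time: 45.45
position: [570.8, 152.3, 286.7]
tcp_rot: [-1.571, 0.0, -1.71]
force: [0.1, -0.6, -0.4]
gripper_width: 0.1
```

carry_out([
  [0, 0, 0, 0, 0, -0.4, 1],
  [0, 0, 0, 0, 0, -0.4, 1],
  [0, 0, 0, 0, 0, -0.4, 1],
  [0, 0, 0, 0, 0, 0, 1],
  [0, 0, 0, 0, 0, 0, 1],
  [0, 0, 0, 0, 0, 0, 1],
  [0, 0, 0, 0, 0, 0, 1],
  [0, 0, 0, 0, 0, 0, 1],
])

```text
time: 46.25
position: [570.8, 152.3, 285.4]
tcp_rot: [-1.571, -0.0, -1.71]
force: [-0.3, 0.4, 0.2]
gripper_width: 0.4
```

carry_out([
  [0, 0, 0, 0, 0, -0.3, 1],
  [0, 0, 0, 0, 0, -0.3, 1],
  [0, 0, 0, 0, 0, 0, 1],
  [0, 0, 0, 0, 0, 0, 1],
  [0, 0, 0, 0, 0, 0, 1],
  [0, 0, 0, 0, 0, 0, 1],
  [0, 0, 0, 0, 0, 0, 1],
  [0, 0, 0, 0, 0, 0, 1],
])

```text
time: 47.05
position: [570.9, 152.4, 285.4]
tcp_rot: [-1.57, 0.0, -1.71]
force: [-1.5, -0.4, 5.3]
gripper_width: 0.1
```

carry_out([
  [0, 0, 0, 0, 0, -0.3, 1],
  [0, 0, 0, 0, 0, 0, 1],
  [0, 0, 0, 0, 0, 0, 1],
  [0, 0, 0, 0, 0, 0, 1],
  [0, 0, 0, 0, 0, 0, 1],
  [0, 0, 0, 0, 0, 0, 1],
  [0, 0, 0, 0, 0, 0, 1],
  [0, 0, 0, 0, 0, 0, 1],
])

```text
time: 47.85
position: [570.9, 152.4, 285.4]
tcp_rot: [-1.57, 0.0, -1.71]
force: [-2.9, -0.3, 8.0]
gripper_width: 0.2
```

carry_out([
  [0, 0, 0, 0, 0, 20, 1],
  [0, 0, 0, 0, 0, 30, 1],
  [0, 0, 0, -20, 0, 30, 1],
  [0, 0, 0, -30, 0, 10, 1],
  [0, 0, 0, -20, 0, 0, 1],
  [0, 0, 0, 0, 0, 0, 1],
  [0, 0, 0, 0, 0, 0, 1],
  [0, 0, 0, 0, 0, 0, 1],
])

```text
time: 48.65
position: [501.4, 152.3, 374.4]
tcp_rot: [-1.571, -0.0, -1.71]
force: [-0.0, -0.6, -0.7]
gripper_width: -0.1
```

```bash
python3 - <<'E'
from h import *
o,im,c=snap("wrist","w22.png"); print(o["time"],repr(o["position"]),o["force"],o["gripper_width"])
o,im,c=snap("scene","s22.png")
E
```

```text
48.65 array([501.3995788 , 152.26594573, 374.35249916]) [-0.02589154 -0.56017275 -0.74846597] -0.12563214349334817
```

View pics/w22.png

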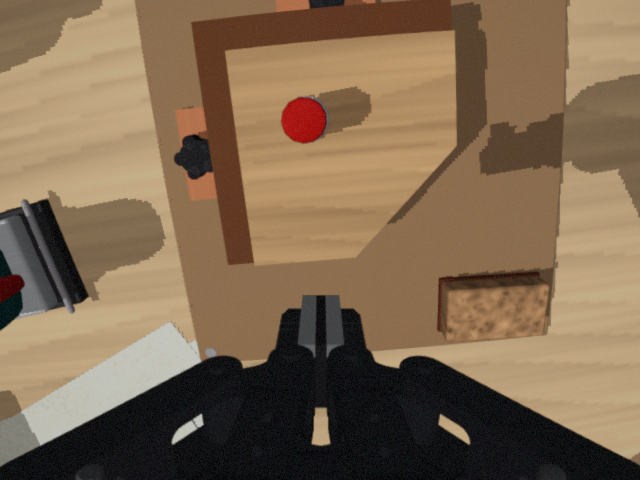

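View pics/s22.png

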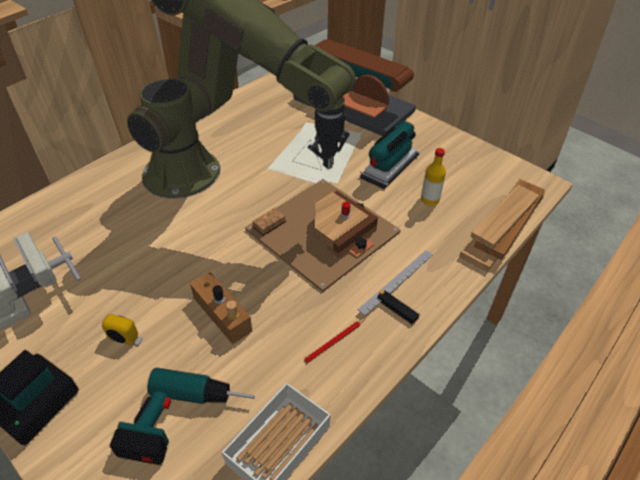

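The stack sits flush against both fences, the red pin is home at (304,120) in the wrist view, and the black and pale-knobbed pins are still in the block at (219,293) and (232,310) in the scene view. Nothing else on the bench has moved, so I am handing in.

```bash
python3 - <<'E'
from station import ctrl
print(ctrl.finish_job())
E
```

```text
the job is handed in; nothing more can be done
None
```

I slid the three brackets into the corner, first against the +x fence, then +y, then a light re-check against +x. I then put the red pin down through all three holes to its dead stop. The job was handed in at about 49 s.

**Brackets:** straight-down views before the pin went in showed all three holes and the socket in line, with the ball catch visible at the bottom. In the last pictures the stack is flush to both fences. The +y push and the +x re-check both ended at a dead stop.

**Pin:** it stopped dead at a tool height of 252.2 mm; 252.4 mm was expected from where I gripped it in the block. Pressing the knob again from above with closed fingers met a dead stop at a knob height of about 112.4 mm, against 112 mm for fully home. The ball catch was never felt as a clear peak in the downward force. I noticed it only as a sideways force that began about 4.5 mm before the stop. The height of the knob in the scene camera was too coarse to settle whether the pin was home, so I relied on the two touch checks.

**Force:** one step of the first push to the +x fence overshot and read 26 N along the push, plus about 13 N upward. That is more than a light hand would use; I backed off at once. All the other readings I took stayed under about 10 N, but I read the force only at the end of each move. The last 0.4 mm of the +x re-check push was not read at all.

**Other things:** the black and pale-knobbed pins are still in the block, and nothing else on the bench looks moved in the final pictures.

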